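# Load the canister shaker and switch it to fast

## Task

The canister shaker is still switched to its yellow key: first press the white key fully down so that the yellow one pops up. Then swing the keeper bar back out of the way, take the measuring cup out of the shaker's tray and stand it upright in the middle of the cork coaster on the rack, stand every steel canister from the rack upright on the floor of the tray, and swing the keeper bar forward over their lids until it clicks fully shut. Last of all press the blue key fully down so that the white one pops up; leave the salt pot and the funnel standing where they are.

Things in the scene. Friction and masses are not known exactly. Their poses are not given: they have to be found in the camera images.
- tray (a point): centre of the floor of the shaker's tray. The canister shaker is a low white machine, 225 mm deep (x), 320 mm wide (y), 44 mm high; its steel tray is a plain trough on top, floor 50 mm above the worktop, inside 68 mm (x) by 254 mm (y), lips 6 mm above its floor. Axes: x away from the key side, y along the trough, z up; the machine's yaw and place vary, and it may stand left or right of the rack.
- keeper (a joint): hinge angle of the keeper bar in rad: 0 = shut over the tray, 2.2 = fully open, leaning back behind the tray; at the start it stands part-way, in the way above the tray. Friction lets it stay wherever it is left (about 1 N at the bar moves it). The last 0.25 rad before shut needs a light press down on the bar (under 5 N) until a spring plunger on the post at its left (+y) end snaps over its arm.
- keeper_bar (a point): middle of the round cross-bar of the keeper (steel, 12 mm thick, 280 mm long along the tray's y, with a thin red sleeve round its middle 100 mm). An arm at each end, 85 mm long, carries it on the hinge. Shut, it lies over the middle line of the tray, 71 mm above the tray floor (its underside 5 mm above the lids). Moves with the keeper.
- keeper_hinge (a point): middle of the keeper's hinge axis, along the tray's y, 81 mm behind (+x) the tray's middle line, 46 mm above the tray floor. The bar swings from shut up and then back (+x) on an 85 mm radius: at joint angle t its elevation from the tray's -x direction is t + 0.3 rad. Hinge posts at both ends, y +-151 mm, reach 60 mm above the tray floor; the plunger post (x 39, y +158 mm) 78 mm.
- rack_top (a point): centre of the top of a low steel wire rack, 220 mm (x) by 310 mm (y), top 50 mm above the worktop, edge lips 6 mm high. The canisters stand along its front (-x) half; the salt pot, the funnel and a cork coaster along its back half, in any order.
- coaster_top (a point): centre of the top of a round cork coaster, 84 mm across, 4 mm thick, fixed on the rack; the place for the measuring cup.
- cup_mid (a point): centre (half-way up) of the aluminium measuring cup, 54 mm across, 50 mm high, open at the top, with a small loop handle standing out 20 mm on its own +y side. At the start it stands in the shaker's tray, handle roughly along the tray.
- canister1_mid (a point): centre (half-way up) of a small steel canister with a domed lid: 52 mm across, 60 mm high, straight sides up to 46 mm, about 140 g; z is its axis. Two to four canisters are present; all are alike.
- canister2_mid (a point): centre (half-way up) of a small steel canister with a domed lid: 52 mm across, 60 mm high, straight sides up to 46 mm, about 140 g; z is its axis. Two to four canisters are present; all are alike.
- canister3_mid (a point): centre (half-way up) of a small steel canister with a domed lid: 52 mm across, 60 mm high, straight sides up to 46 mm, about 140 g; z is its axis. Two to four canisters are present; all are alike.
- canister4_mid (a point): centre (half-way up) of a small steel canister with a domed lid: 52 mm across, 60 mm high, straight sides up to 46 mm, about 140 g; z is its axis. Two to four canisters are present; all are alike.
- key_white (a joint): travel in m of the white (stop) key: 0 = up, 0.011 = latched down, 0.012 = the bottom of its travel. The four keys are interlocked by one spring latch: a key pressed to the bottom stays latched down, and makes the key that was down before pop up; a half-way press lets go of the other key without latching. A press takes about 4 N.
- key_white_top (a point): centre of the top face of the white (stop) key, a cap 30 mm (x) by 28 mm (y) in a row of four at 40 mm spacing along the shaker's front (robot) edge, 85 mm in front of the tray's middle line; top 66 mm above the worktop when up, 55 mm when latched down. The order of colours varies.
- key_yellow (a joint): travel in m of the yellow (slow; down at the start) key: 0 = up, 0.011 = latched down, 0.012 = the bottom of its travel. The four keys are interlocked by one spring latch: a key pressed to the bottom stays latched down, and makes the key that was down before pop up; a half-way press lets go of the other key without latching. A press takes about 4 N.
- key_yellow_top (a point): centre of the top face of the yellow (slow; down at the start) key, a cap 30 mm (x) by 28 mm (y) in a row of four at 40 mm spacing along the shaker's front (robot) edge, 85 mm in front of the tray's middle line; top 66 mm above the worktop when up, 55 mm when latched down. The order of colours varies.
- key_green (a joint): travel in m of the green (medium) key: 0 = up, 0.011 = latched down, 0.012 = the bottom of its travel. The four keys are interlocked by one spring latch: a key pressed to the bottom stays latched down, and makes the key that was down before pop up; a half-way press lets go of the other key without latching. A press takes about 4 N.
- key_green_top (a point): centre of the top face of the green (medium) key, a cap 30 mm (x) by 28 mm (y) in a row of four at 40 mm spacing along the shaker's front (robot) edge, 85 mm in front of the tray's middle line; top 66 mm above the worktop when up, 55 mm when latched down. The order of colours varies.
- key_blue (a joint): travel in m of the blue (fast) key: 0 = up, 0.011 = latched down, 0.012 = the bottom of its travel. The four keys are interlocked by one spring latch: a key pressed to the bottom stays latched down, and makes the key that was down before pop up; a half-way press lets go of the other key without latching. A press takes about 4 N.
- key_blue_top (a point): centre of the top face of the blue (fast) key, a cap 30 mm (x) by 28 mm (y) in a row of four at 40 mm spacing along the shaker's front (robot) edge, 85 mm in front of the tray's middle line; top 66 mm above the worktop when up, 55 mm when latched down. The order of colours varies.
- salt_pot_mid (a point): ceramic salt pot with a blue band and wooden lid, 61 mm across, 71 mm high, standing on the rack; point 30 mm above its foot. Not to be disturbed.
- funnel_mid (a point): yellow plastic funnel standing mouth down on the rack, 68 mm across, 70 mm high; point 20 mm above its foot. Not to be disturbed.
Things that resemble listed ones, but are neither listed nor needed, are in the scene too. What is shaped like the part that bears canister3_mid but turquoise is not meant.

How it is judged:
By the outcome, as a careful person would: the job done as asked, in the order asked, and still so for the second after the job is handed in, with the robot touching nothing.
Of canister1, canister2, canister3, canister4 only 2 to 4 are there at a start; the rules pass over those that are not, and their reading is None.
At some moment in a run one of cup, canister1, canister2, canister3, canister4 may be knocked a few centimetres aside while the robot is not near it.
Once in a run the grip may slacken for a moment while it holds something.
It also fails if it takes over 210 s, if anything falls off the work surface, if the arm or the gripper's body presses on something with over 40 N, if the wrist force passes 120 N, or if a joint passes its speed limit or range.

## Robot

A 6-joint arm with a two-finger parallel gripper is mounted at the origin on the work surface. World frame = base frame: x ahead of the robot, y to its left, z up, the work surface at z = 0. Lengths are in mm, angles in rad, forces in N, time in s.
With the tool pointing down it reaches from about 300 to 775 mm from the base axis. Payload 14.6 kg.
Tool frame: the origin (TCP) lies at the very end of the fingers, on their centre line; the grasp point (between the pads) lies 19 mm behind it (grip_point_offset is the distance from the TCP to the grasp point, in mm); z points along the fingers, y is the line along which they close (so a half turn about z gives the same grasp; the last joint's range is limited). The gripper opens to 94 mm and grips with 3 to 60 N. Pads are 16 mm wide; open, the fingers measure 119 mm over their backs; the gripper's body (75 mm by 177 mm) begins 78 mm behind the grasp point.
Start: joints at [1.04, 0.3, 1.521, -0, 1.321, -0.067], TCP at [246.038, 491.889, 205.446] pointing down, gripper open.
Joint ranges: [-3.03, 3.03], [-0.79, 2.21], [0.23, 2.52], [-1.04, 4.18], [0, 3.07], [-2.55, 2.55]. Speed limits (rad/s): [2.22, 2.22, 2.57, 3.14, 3.14, 3.14].

## Interface

Orientations are given as [roll, pitch, yaw] about the fixed x, y, z axes, in that order (R = Rz(yaw) Ry(pitch) Rx(roll)).
In Python, from cell import read_state, camera, camera_info, sign_off, grip_point_offset gives the robot as it stands.
- The arm moves only by the shell command python3 -m handwheel 'ROWS' [FORCE]. ROWS is text: rows parted by semicolons, each of 5 numbers parted by spaces: the shift along the world's x, y, z in units of 40 mm (1.0 is 40 mm), then the turn about the world's z in units of 5 degrees (1.0 is 5 degrees), then the closure, from 0 (fully open) to 1 (shut). In form: dx dy dz yaw gripper; .... A call has 1 to 12 rows; each row shifts and turns the commanded pose from where the row before left it; what a row does not reach is not made up. A row lasts 1/12 s, in which the tool goes at most 41.7 mm and 7.16 degrees, less where a joint would pass 70% of its speed; a pose out of reach is approached as far as the arm can. A call is refused whole if a number of a shift passes 1 or a number of a turn 1, either way. A call with a gripper value outside its range is refused whole. The fingers move at their own pace and stop on an object; FORCE is the grip in N (left out, the last holds). Time passes only in rows, so rows that do not move let the fingers close. It gives the time, the measured TCP pose, the force, the opening and the grip force at its end, in the units of the state.
- read_state(): the state, without advancing time (a new reading comes with each control period).
- camera(name): name is "scene" or "top" or "wrist"; returns (picture, depth): 420x560x3 uint8, red, green, blue; 420x560 float32, mm along the optical axis (not along the pixel's ray), 0 where there is no reading.
- camera_info(name): a dict with "intrinsics" (3x3 intrinsics, pixels), "world_from_camera" (4x4, takes a point from camera to world coordinates). Camera axes: x right, y down, z forward; pixel columns grow to the right and rows downward; lengths in mm; the calibration is good to about 2 mm. The wrist camera is an equidistant fisheye: a pixel r from the principal point sees the ray r / f radians off the axis. A picture is of the moment at which its call begins: read the wrist's pose just before it. camera_info takes no time and is no camera call; for the wrist camera it gives the pose at the moment of the call.
- sign_off(): hands the job in; it is judged then, once.
The state is a dict: "clock": time; "joints": joint angles; "qd": joint speeds; "effort": joint torques, N m; "eef_pos": TCP position; "eef_rot": TCP orientation; "wrist_force": force on the tool from outside, world axes, zero at the start; "moment": the same for the moment, N m; "finger_gap": finger opening in mm; "finger_force": force on a finger pad.
Only numpy, scipy, OpenCV 4.12 (cv2) and the standard library are available. Lean on these libraries where they do the work, as an engineer would, in place of code of your own. Each camera call takes 0.05 s, during which the arm holds its last target. There are 200 camera calls.

## Working session

There is one attempt and no reset: what is moved stays moved. The work goes in short steps, Python scripts to look and compute and a shell command to move; the robot and the scene stay as the last step left them, time stands still between calls to the robot, and variables do not carry over. Pictures are saved under pics/ and viewed, at most 14 in all, crops included, and the job is handed in when it is done.

```bash
ls; mkdir -p pics; cat > h.py <<'E'
import numpy as np, cv2
from cell import *
def shot(n,fn=None):
    i=camera_info(n); p,d=camera(n)
    if fn: cv2.imwrite('pics/'+fn,p[:,:,::-1])
    return p,d,np.array(i['intrinsics']),np.array(i['world_from_camera'])
def cloud(d,K,T):
    v,u=np.mgrid[:d.shape[0],:d.shape[1]]
    P=np.stack([(u-K[0,2])/K[0,0]*d,(v-K[1,2])/K[1,1]*d,d],-1)
    W=P@T[:3,:3].T+T[:3,3]; W[d<=0]=np.nan
    return W
E
python3 - <<'E'
from h import *
s=read_state();print(s)
print(grip_point_offset() if callable(grip_point_offset) else grip_point_offset)
for n in('top','scene'):
    p,d,K,T=shot(n,n+'0.png');print(n,K,T)
    np.savez(n+'0.npz',p=p,W=cloud(d,K,T))
E
```

```text
pics
{'clock': 0.0, 'joints': array([ 1.04039921e+00,  3.00482691e-01,  1.52158967e+00, -4.22092428e-06,
        1.32073693e+00, -6.66055927e-02]), 'qd': array([-1.84657629e-03, -2.47320044e-04,  1.87457750e-03, -4.92559942e-05,
       -5.84871240e-04, -8.68772924e-04]), 'effort': array([-2.29841258e-03, -5.31817245e+01, -3.52729583e+01,  7.07413908e-02,
        2.44004151e-02, -5.02975786e-05]), 'eef_pos': array([245.90419055, 491.65687782, 204.87635392]), 'eef_rot': array([-3.14037844e+00, -7.68954553e-05,  2.67780213e+00]), 'wrist_force': array([-0.31054935, -0.90118397, -0.02785357]), 'moment': array([ 0.04178138, -0.02730749, -0.01375378]), 'finger_force': 0.0, 'finger_gap': 93.79373678865888}
18.8
top [[426.16162151   0.         281.08040994]
 [  0.         426.16162151 207.95001643]
 [  0.           0.           1.        ]] [[-1.92057296e-02 -9.98039321e-01  5.95705778e-02  4.20200628e+02]
 [-9.99614798e-01  2.03616878e-02  1.88588671e-02  5.04651099e+00]
 [-2.00348484e-02 -5.91854328e-02 -9.98045936e-01  9.14731566e+02]
 [ 0.00000000e+00  0.00000000e+00  0.00000000e+00  1.00000000e+00]]
scene [[407.27838365   0.         283.74236818]
 [  0.         407.27838365 212.33662499]
 [  0.           0.           1.        ]] [[ 3.09216747e-01  5.10908425e-01 -8.02095745e-01  1.20939584e+03]
 [ 9.50959760e-01 -1.73017954e-01  2.56398759e-01 -2.42637471e+02]
 [-7.78067863e-03 -8.42043567e-01 -5.39353402e-01  6.09137113e+02]
 [ 0.00000000e+00  0.00000000e+00  0.00000000e+00  1.00000000e+00]]
```

View pics/top0.png

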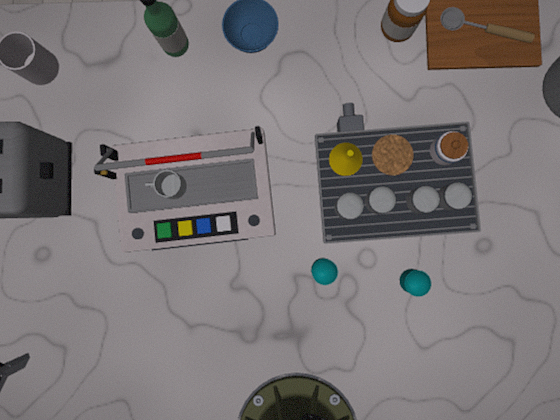

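View pics/scene0.png

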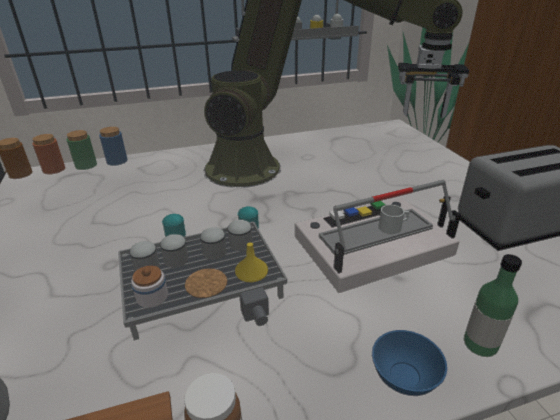

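Top view: the machine is on the left, keys green (164,230), yellow (185,228), blue (204,226) and white (224,224). The cup is at (167,184) with its handle to the left, and the red sleeve is at (173,158). On the rack are four canisters at (350,206), (382,200), (426,199) and (458,196), the coaster at (393,155), the funnel at (346,158) and the salt pot at (452,146). The turquoise ones are decoys.

```bash
cat >> h.py <<'E'
def onplane(u,v,z,K,T):
    r=T[:3,:3]@np.array([(u-K[0,2])/K[0,0],(v-K[1,2])/K[1,1],1]); o=T[:3,3]
    return o+r*(z-o[2])/r[2]
E
python3 - <<'E'
from h import *
f=np.load('top0.npz');p=f['p'];W=f['W']
i=camera_info('top');K=np.array(i['intrinsics']);T=np.array(i['world_from_camera'])
hsv=cv2.cvtColor(p,cv2.COLOR_RGB2HSV);H,S,V=[hsv[...,k].astype(int) for k in range(3)]
def blob(m,box,z,name):
    x0,y0,x1,y1=box;M=np.zeros(m.shape,bool);M[y0:y1,x0:x1]=m[y0:y1,x0:x1]
    v,u=np.nonzero(M);w=W[M];
    print(name,M.sum(),'px',u.mean().round(1),v.mean().round(1),'plane',onplane((u.min()+u.max())/2,(v.min()+v.max())/2,z,K,T).round(1),onplane(u.mean(),v.mean(),z,K,T).round(1),'cloud med',np.nanmedian(w,0).round(1),'zmax',np.nanpercentile(w[:,2],95).round(1))
kb=(150,208,240,245)
blob((S>120)&(H>45)&(H<80),kb,66,'green')
blob((S>120)&(H>20)&(H<35),kb,55,'yellow')
blob((S>110)&(H>95)&(H<130),kb,66,'blue')
blob((S<60)&(V>150),(213,212,234,236),66,'white')
blob((S>120)&((H<8)|(H>172)),(130,140,220,175),100,'red')
Z=W[...,2]
def hb(box,lo,hi,z,n): blob((Z>lo)&(Z<hi),box,z,n)
for n,b in dict(c1=(333,188,366,222),c2=(367,184,399,216),c3=(410,182,441,216),c4=(442,180,475,212)).items():
    hb(b,85,120,108,n)
hb((152,168,186,202),85,110,100,'cup')
blob((H<20)&(S>90),(365,130,418,180),54,'coaster')
hb((430,125,475,172),100,130,121,'salt')
hb((325,138,366,180),60,130,80,'funnel')
# rack top outlines, tray floor
for (u,v) in [(190,185),(230,180),(140,200),(250,190),(320,140),(478,228),(405,215),(350,180)]: print(u,v,W[v,u].round(1))
# tray mask: grey floor z 45..53
M=(Z>44)&(Z<54)&(V<140);M[:155]=0;M[225:]=0;M[:,:120]=0;M[:,265:]=0
M=cv2.morphologyEx(M.astype(np.uint8),cv2.MORPH_OPEN,np.ones((5,5)))
pts=W[M>0][:,:2].astype(np.float32);print('trayrect',cv2.minAreaRect(pts),len(pts))
M=(Z>44)&(Z<60);M[:115]=0;M[245:]=0;M[:,:310]=0;M[:,485:]=0
print('rack',cv2.minAreaRect(W[M][:,:2].astype(np.float32)))
E
```

```text
green 229 px 163.7 229.9 plane [431.5 257.1  66. ] [431.6 256.7  66. ] cloud med [431.4 257.   65. ] zmax 67.8
yellow 231 px 184.9 227.8 plane [434.6 205.4  55. ] [435.3 216.8  55. ] cloud med [434.9 216.9  54.2] zmax 56.9
blue 279 px 201.7 225.2 plane [439.2 193.8  66. ] [439.5 180.4  66. ] cloud med [439.9 178.3  64.4] zmax 67.5
white 179 px 223.0 223.2 plane [442.1 137.6  66. ] [442.7 137.7  66. ] cloud med [443.  137.8  65.4] zmax 67.9
red 365 px 172.8 158.3 plane [570.1 228.1 100. ] [569.4 228.6 100. ] cloud med [556.3 208.6 172.3] zmax 174.9
c1 599 px 350.1 205.0 plane [ 471.3 -111.1  108. ] [ 471.4 -110.4  108. ] cloud med [ 471.3 -110.5  104.4] zmax 109.9
c2 609 px 382.1 199.0 plane [ 481.4 -170.8  108. ] [ 481.4 -171.   108. ] cloud med [ 481.4 -171.4  104.4] zmax 109.8
c3 632 px 425.4 198.4 plane [ 480.6 -252.5  108. ] [ 480.8 -252.4  108. ] cloud med [ 481.3 -253.1  104.1] zmax 109.8
c4 641 px 457.5 195.0 plane [ 486.  -312.6  108. ] [ 486.  -312.6  108. ] cloud med [ 486.  -313.4  104.2] zmax 110.0
cup 243 px 167.2 182.9 plane [521.6 240.  100. ] [521.9 239.5 100. ] cloud
[... 152 characters left out ...]
x 56.1
salt 628 px 453.7 144.8 plane [ 577.8 -304.1  121. ] [ 579.1 -304.5  121. ] cloud med [ 581.1 -308.9  107.7] zmax 117.2
funnel 701 px 346.2 157.8 plane [ 566. -109.   80.] [ 566.4 -109.4   80. ] cloud med [ 565.7 -108.7   71.1] zmax 116.4
190 185 [522.8 207.2  49.1]
230 180 [531.6 125.2  47.1]
140 200 [494.1 310.4  49.2]
250 190 [509.8  84.1  50. ]
320 140 [609.5 -61.   50.6]
478 228 [ 423.4 -373.4   50.1]
405 215 [ 452.6 -229.9   45. ]
350 180 [ 526.2 -120.3   47.2]
trayrect ((493.2313232421875, 200.58595275878906), (129.09579467773438, 259.11199951171875), 5.22294282913208) 3277
rack ((537.0309448242188, -213.0883331298828), (257.5008544921875, 315.7559814453125), 3.301619052886963)
```

```bash
python3 -m handwheel '.41 -.74 0 -.97 1;.41 -.74 0 -.97 1;.41 -.74 0 -.97 1;.41 -.74 0 -.97 1;.41 -.74 0 -.97 1;.41 -.74 0 -.97 1;.41 -.74 0 -.97 1;.41 -.74 0 -.97 1;.41 -.74 0 -.97 1;.41 -.74 0 -.97 1;.41 -.74 0 -.97 1;.41 -.74 0 -.97 1' 25; python3 -m handwheel '0 0 0 0 1;0 0 0 0 1;0 0 0 0 1'
```

```text
clock: 1.1
eef_pos: [443.2, 135.0, 205.4]
eef_rot: [-3.141, 0.0, 1.658]
wrist_force: [0.1, 0.0, 0.3]
finger_gap: 17.3
finger_force: 0.0
clock: 1.35
eef_pos: [442.5, 137.0, 205.2]
eef_rot: [-3.141, -0.0, 1.663]
wrist_force: [-0.3, -0.1, -0.0]
finger_gap: 0.5
finger_force: 0.0
```

```bash
python3 -m handwheel '0 0 -.8 0 1;0 0 -.8 0 1;0 0 -.8 0 1;0 0 -.8 0 1;0 0 -.2 0 1;0 0 -.1 0 1;0 0 -.1 0 1;0 0 -.1 0 1;0 0 -.1 0 1;0 0 0 0 1;0 0 0 0 1;0 0 0 0 1'
```

```text
clock: 2.35
eef_pos: [443.5, 136.9, 54.2]
eef_rot: [3.14, -0.0, 1.662]
wrist_force: [1.7, 1.7, 2.8]
finger_gap: 0.2
finger_force: 1.9
```

```bash
python3 -m handwheel '0 0 0 0 1'
```

```text
clock: 2.43
eef_pos: [443.5, 136.9, 54.2]
eef_rot: [3.14, -0.0, 1.662]
wrist_force: [1.6, 1.9, 4.9]
finger_gap: 0.6
finger_force: 2.7
```

```bash
python3 -m handwheel '0 0 -.06 0 1;0 0 -.06 0 1;0 0 0 0 1;0 0 0 0 1'; python3 -m handwheel '0 0 .5 0 1;0 0 .8 0 1;0 0 .7 0 1;0 0 0 0 1;0 0 0 0 1'; python3 - <<'E'
from h import *
p,d,K,T=shot('top','top1.png');W=cloud(d,K,T)
for n,x,y in [('g',431.5,257),('y',435.1,217),('b',438.8,177.5),('w',442.6,137.5)]:
    m=np.hypot(W[...,0]-x,W[...,1]-y)<9;print(n,m.sum(),np.nanmedian(W[m][:,2]))
E
```

```text
clock: 2.77
eef_pos: [444.1, 137.0, 52.6]
eef_rot: [3.138, -0.0, 1.662]
wrist_force: [-19.3, -3.5, 59.2]
finger_gap: 0.3
finger_force: 29.8
clock: 3.18
eef_pos: [443.2, 136.7, 129.5]
eef_rot: [3.139, -0.0, 1.662]
wrist_force: [-0.1, 0.4, -0.2]
finger_gap: 0.3
finger_force: 0.0
g 0 nan
y 0 nan
b 214 437.37414647051486
w 197 435.6955381999833
  return np.nanmean(a, axis, out=out, keepdims=keepdims)
```

```bash
python3 -m handwheel '.52 .43 0 0 1;.52 .43 0 0 1;.52 .43 0 0 1;.5 .43 0 0 1;0 0 0 0 1;0 0 0 0 1'; python3 - <<'E'
from h import *
for n in ('top','scene'):
  p,d,K,T=shot(n,n+'2.png');W=cloud(d,K,T)
  for n,x,y in [('g',431.5,257),('y',435.1,217),('b',438.8,177.5),('w',442.6,137.5)]:
    m=(np.hypot(W[...,0]-x,W[...,1]-y)<9)&(W[...,2]<80);print(n,m.sum(),np.nanmedian(W[m][:,2]) if m.any() else '')
E
```

```text
clock: 3.73
eef_pos: [524.7, 205.6, 126.3]
eef_rot: [-3.138, 0.001, 1.663]
wrist_force: [-0.7, -0.6, -0.7]
finger_gap: 0.5
finger_force: 0.0
g 0 
y 0 
b 62 65.42301080164879
w 61 54.67076490883858
g 10 47.63528592651278
y 25 65.26684453304165
b 22 65.54565305704244
w 10 55.39210366793935
```

```bash
python3 -m handwheel '.3 .03 .1 0 1;.3 .03 0 0 1;.3 .03 0 0 1;.3 .03 0 0 1;.3 .03 0 0 1;.3 .03 0 0 1;.3 .03 0 0 1;.3 .03 0 0 1;.3 .03 0 0 1;.3 .02 0 0 1;.1 .01 0 0 1;0 0 0 0 1'
```

```text
clock: 4.83
eef_pos: [649.2, 216.9, 132.1]
eef_rot: [-3.141, 0.0, 1.661]
wrist_force: [0.4, -0.8, 0.4]
finger_gap: 0.2
finger_force: 0.0
```

```bash
python3 -m handwheel '.08 0 0 0 1;.08 0 0 0 1;0 0 0 0 1;0 0 0 0 1'
```

```text
clock: 5.17
eef_pos: [653.8, 217.3, 132.2]
eef_rot: [-3.137, 0.001, 1.662]
wrist_force: [-13.3, -2.7, 0.7]
finger_gap: 0.6
finger_force: 6.7
```

```bash
python3 -m handwheel '-.5 0 .4 0 .2;-.7 -.4 .4 0 .2;-.7 -.6 .4 0 .2;-.7 -.7 .4 0 .2;-.7 -.7 .1 0 .2;-.7 -.7 0 0 .2;-.7 -.7 0 0 .2;-.7 -.3 0 0 .2;-.2 0 0 0 .2;0 0 0 0 .2;0 0 0 0 .2'; cat > look.py <<'E'
from h import *
import sys
p,d,K,T=shot('top',sys.argv[1]);W=cloud(d,K,T);Z=W[...,2]
hsv=cv2.cvtColor(p,cv2.COLOR_RGB2HSV)
# steel/grey things with tops 85-115: list components
M=((Z>92)&(Z<114)&(hsv[...,1]<70)).astype(np.uint8)
n,l,s,c=cv2.connectedComponentsWithStats(M)
for k in range(1,n):
    if 120<s[k,4]<1500:
        x,y,w,h=s[k,:4]
        print(s[k,4],(w,h),'mean108',onplane(*c[k],108,K,T).round(1),'box100',onplane(x+(w-1)/2,y+(h-1)/2,100,K,T).round(1),'z',np.nanpercentile(Z[l==k],95).round(1))
R=(hsv[...,1]>120)&((hsv[...,0]<8)|(hsv[...,0]>172))&(np.hypot(W[...,0]-570,W[...,1]-210)<140)
print('red',np.nanmedian(W[R],0).round(1),R.sum())
E
python3 look.py top3.png
```

```text
clock: 6.08
eef_pos: [432.9, 54.5, 200.9]
eef_rot: [3.14, 0.0, 1.662]
wrist_force: [0.7, 0.2, 0.2]
finger_gap: 70.2
finger_force: 0.0
121 (np.int32(13), np.int32(19)) mean108 [620.5  67.4 108. ] box100 [623.2  68.1 100. ] z 113.1
189 (np.int32(9), np.int32(32)) mean108 [595.9 471.4 108. ] box100 [600.4 477.5 100. ] z 112.6
195 (np.int32(32), np.int32(31)) mean108 [ 575.  -295.2  108. ] box100 [ 581.1 -308.5  100. ] z 105.2
129 (np.int32(13), np.int32(20)) mean108 [593.6 355.1 108. ] box100 [597.7 359.2 100. ] z 111.8
179 (np.int32(31), np.int32(28)) mean108 [521.1 237.6 108. ] box100 [522.6 241.9 100. ] z 101.0
264 (np.int32(29), np.int32(39)) mean108 [498.3 473.5 108. ] box100 [501.6 489.8 100. ] z 113.3
616 (np.int32(29), np.int32(27)) mean108 [ 486.2 -313.2  108. ] box100 [ 486.6 -316.7  100. ] z 110.1
617 (np.int32(29), np.int32(28)) mean108 [ 481.  -253.1  108. ] box100 [ 481.2 -256.   100. ] z 110.3
600 (np.int32(28), np.int32(27)) mean108 [ 481.5 -171.3  108. ] box100 [ 482.  -173.5  100. ] z 109.9
596 (np.int32(28), np.int32(27)) mean108 [ 471.3 -110.4  108. ] box100 [ 471.8 -112.3  100. ] z 109.8
red [669.  219.4 151.5] 343
```

View pics/top3.png

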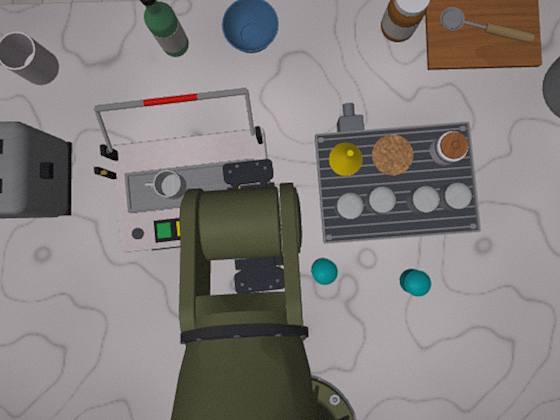

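```bash
python3 -m handwheel '.37 .76 0 0 0;.37 .76 0 0 0;.37 .76 0 0 0;.37 .76 0 0 0;.37 .76 0 0 0;.37 .76 0 0 0;0 0 0 0 0;0 0 0 0 0'; python3 look.py top4.png | grep -v red
```

```text
clock: 6.8
eef_pos: [521.5, 238.4, 198.7]
eef_rot: [-3.14, 0.001, 1.665]
wrist_force: [-0.5, -0.6, -0.9]
finger_gap: 94.5
finger_force: 0.0
195 (np.int32(32), np.int32(31)) mean108 [ 575.4 -294.8  108. ] box100 [ 581.1 -308.5  100. ] z 105.3
183 (np.int32(29), np.int32(28)) mean108 [521.5 237.4 108. ] box100 [522.6 240.  100. ] z 101.0
622 (np.int32(29), np.int32(27)) mean108 [ 486.2 -313.3  108. ] box100 [ 486.6 -316.7  100. ] z 109.9
609 (np.int32(29), np.int32(28)) mean108 [ 481.1 -253.2  108. ] box100 [ 481.2 -256.   100. ] z 110.3
603 (np.int32(28), np.int32(27)) mean108 [ 481.5 -171.2  108. ] box100 [ 482.  -173.5  100. ] z 109.9
598 (np.int32(28), np.int32(27)) mean108 [ 471.4 -110.5  108. ] box100 [ 471.8 -112.3  100. ] z 110.0
```

```bash
python3 -m handwheel '0 0 -.7 0 0;0 0 -.7 0 0;0 0 -.7 0 0;0 0 -.7 0 0;0 0 -.4 0 0;0 0 -.2 0 0;0 0 0 0 0;0 0 0 0 0' 25;  python3 -m handwheel '0 0 0 0 1;0 0 0 0 1;0 0 0 0 1;0 0 0 0 1;0 0 0 0 1;0 0 0 0 1'
```

```text
clock: 7.52
eef_pos: [521.5, 236.3, 65.1]
eef_rot: [3.141, -0.0, 1.662]
wrist_force: [-0.1, 0.0, 0.5]
finger_gap: 93.9
finger_force: 0.0
clock: 8.02
eef_pos: [521.2, 236.6, 64.4]
eef_rot: [3.141, -0.0, 1.662]
wrist_force: [-0.3, 0.1, 0.3]
finger_gap: 57.4
finger_force: 0.3
```

```bash
python3 -m handwheel '0 0 0 0 1;0 0 0 0 1;0 0 0 0 1;0 0 0 0 1'; python3 -m handwheel '0 0 .4 0 1;0 0 .7 0 1;0 0 .7 0 1;0 0 .7 0 1;0 0 .6 0 1;0 0 0 0 1;0 0 0 0 1'; python3 look.py top5.png
```

```text
clock: 8.35
eef_pos: [521.2, 236.6, 64.4]
eef_rot: [3.141, -0.0, 1.662]
wrist_force: [1.2, -1.4, 2.8]
finger_gap: 52.9
finger_force: 24.8
clock: 8.93
eef_pos: [521.3, 236.7, 188.8]
eef_rot: [3.14, -0.0, 1.662]
wrist_force: [-0.3, 1.3, -1.1]
finger_gap: 52.7
finger_force: 24.8
191 (np.int32(32), np.int32(31)) mean108 [ 575.4 -294.8  108. ] box100 [ 581.1 -308.5  100. ] z 103.8
620 (np.int32(29), np.int32(27)) mean108 [ 486.3 -313.3  108. ] box100 [ 486.6 -316.7  100. ] z 110.0
610 (np.int32(29), np.int32(28)) mean108 [ 480.9 -253.   108. ] box100 [ 481.2 -256.   100. ] z 110.0
602 (np.int32(28), np.int32(27)) mean108 [ 481.5 -171.2  108. ] box100 [ 482.  -173.5  100. ] z 110.0
597 (np.int32(28), np.int32(27)) mean108 [ 471.3 -110.4  108. ] box100 [ 471.8 -112.3  100. ] z 109.8
red [668.7 218.3 151.6] 349
```

```bash
python3 -m handwheel '.09 -.7 0 0 1;.09 -.7 0 0 1;.09 -.7 0 0 1;.09 -.7 0 0 1;.09 -.7 0 0 1;.09 -.7 0 0 1;.09 -.7 0 0 1;.09 -.7 0 0 1';python3 -m handwheel '.09 -.7 0 0 1;.09 -.7 0 0 1;.09 -.7 0 0 1;.09 -.7 0 0 1;.09 -.7 0 0 1;.09 -.7 0 0 1;.09 -.7 0 0 1;0 -.57 0 0 1;0 0 0 0 1;0 0 0 0 1' ; python3 - <<'E'
from h import *
print(read_state()['eef_pos'])
p,d,K,T=shot('wrist','w5.png');print(K,T)
W=0
p,d,K,T=shot('scene');W=cloud(d,K,T)
E
```

```text
clock: 9.65
eef_pos: [549.2, 11.2, 186.4]
eef_rot: [-3.139, -0.0, 1.662]
wrist_force: [0.2, -0.9, -0.3]
finger_gap: 52.7
finger_force: 24.8
clock: 10.48
eef_pos: [574.4, -206.8, 186.2]
eef_rot: [-3.139, -0.002, 1.66]
wrist_force: [-0.4, -0.2, -1.3]
finger_gap: 53.1
finger_force: 24.8
[ 574.38756546 -206.77133699  186.1914069 ]
[[325.1922621    0.         281.42593674]
 [  0.         325.1922621  215.32950501]
 [  0.           0.           1.        ]] [[ 9.95925135e-01  8.84845925e-02  1.74241817e-02  5.69721482e+02]
 [ 9.01236487e-02 -9.69449802e-01 -2.28133317e-01 -1.40674339e+02]
 [-3.29441415e-03  2.28774035e-01 -9.73473979e-01  3.65850870e+02]
 [ 0.00000000e+00  0.00000000e+00  0.00000000e+00  1.00000000e+00]]
```

View pics/w5.png

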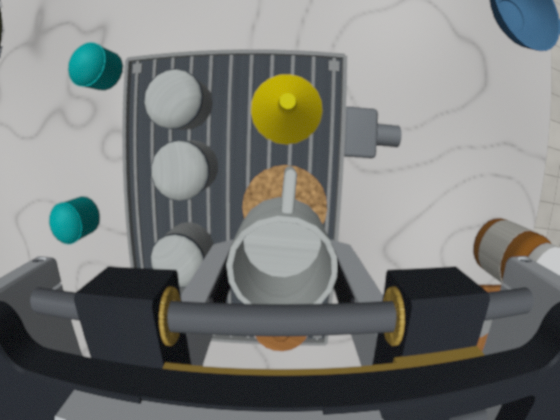

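The wrist view shows the cup held upright: rim centre near (283,262), handle pointing up at (290,190), coaster below it at (285,205).

```bash
cat >> h.py <<'E'
def wcloud(d,K,T):
    v,u=np.mgrid[:d.shape[0],:d.shape[1]]
    a=(u-K[0,2])/K[0,0];b=(v-K[1,2])/K[1,1];r=np.hypot(a,b)+1e-9
    t=np.tan(r)
    P=np.stack([a/r*t*d,b/r*t*d,d],-1);W=P@T[:3,:3].T+T[:3,3];W[d<=0]=np.nan
    return W
def circ(P):
    A=np.c_[2*P,np.ones(len(P))];s=np.linalg.lstsq(A,(P**2).sum(1),rcond=None)[0]
    return s[0],s[1],np.sqrt(s[2]+s[0]**2+s[1]**2)
E
python3 - <<'E'
from h import *
p,d,K,T=shot('wrist');W=wcloud(d,K,T);e=read_state()['eef_pos']
near=np.hypot(W[...,0]-e[0],W[...,1]-e[1])<45
for z in range(205,240,3):
    m=near&(abs(W[...,2]-z)<1.5);print(z,m.sum(),end=' ')
Z=W[...,2]
m=near&(Z>215)&(Z<226)&(np.arange(420)[:,None]<315)&(abs(W[...,0]-e[0])<24);P=W[m]
P=P[abs(np.hypot(P[:,0]-e[0],P[:,1]-e[1])-26)<8]
print(circ(P[:,:2]),len(P),np.percentile(P[:,2],[5,50,95]),P[:,1].min(),P[:,1].max(),e)
fl=near&(Z<200)&(Z>165)&(np.hypot(W[...,0]-e[0],W[...,1]-e[1])<22);print('inside floor z',np.median(Z[fl]),fl.sum())
hsv=cv2.cvtColor(p,cv2.COLOR_RGB2HSV)
m=(abs(Z-54)<5)&(hsv[...,0]<20)&(hsv[...,1]>90)&(np.hypot(W[...,0]-575,W[...,1]+206)<50)
P=W[m];print('coaster vis',P.min(0),P.max(0))
E
```

```text
205 427 208 440 211 510 214 724 217 488 220 453 223 1672 226 190 229 210 232 190 235 208 238 225 (np.float64(575.1270254078802), np.float64(-198.53181642853917), np.float64(24.739470098880165)) 1918 [215.60451354 222.28030015 223.78751155] -222.65955066650486 -171.42091134825526 [ 574.97621829 -205.17934322  187.52531618]
inside floor z 177.37685635929097 4333
coaster vis [ 536.1381     -217.57312504   51.73368679] [ 618.5743196  -164.70058765   57.04995115]
```

```bash
python3 - <<'E'
from h import *
p,d,K,T=shot('wrist');W=wcloud(d,K,T);e=read_state()['eef_pos'];Z=W[...,2]
m=(abs(Z-223)<2)&(np.hypot(W[...,0]-e[0],W[...,1]-e[1])<45);P=W[m][:,:2]
H,xe,ye=np.histogram2d(P[:,0],P[:,1],bins=[np.arange(540,612,4),np.arange(-245,-155,4)])
for j in range(len(ye)-1): print(int(ye[j]),' '.join('%3d'%c for c in H[:,j]))
E
```

```text
-245   0   0   0   0   0   0   0   0   0   0   0   0   0   0   0   0   0
-241   0   0   0   0   0   0   0   0   0   0   0   0   0   0   0   0   0
-237   0   0   0   0   0   0   0   0   0   0   0   0   0   0   0   0   0
-233   0   0   0   0   0   0   0   0   0   0   0   0   0   0   0   0   0
-229   0   0   0   0   0   0   0   0   0   0   0   0   0   0   0   0   0
-225   0   0   0   0   0   0   0   0   0   0   0   0   0   0   0   0   0
-221   0   0   0   0  24  15   0   0   0   0   0   0   0   0   0   0   0
-217   0   0   7  28  39   0   0   0   0   0   0   0   2  31  11   0   0
-213   0   0  20  55   0   0   0   0   0   0   0   0   0  10  48   4   0
-209   0   0  37  19   0   0   0   0   0   0   0   0   0   0  44  27   0
-205   0   0  55  10   0   0   0   0   0   0   0   0   0   0  26  33   0
-201  26  30  55   0   0   0   0   0   0   0   0   0   0   0  15  33   0
-197   0   0  45   5   0   0   0   0   0   0   0   0   0   0  26  42   1
-193   0   0  31  17   0   0   0   0   0   0   0   0   0   0  43  18  26
-189   0   0   7  50   1   0   0   0   0   0   0   0   0   9  46   0   0
-185   0   0   0  36  39   1   0   0   0   0   0   0   4  53  11   0   0
-181   0   0   0   0  35  50  12   1   0   0   1  21  57  19   0   0   0
-177   0   0   0   0   0  18  53  60  55  53  62  42  11   0   0   0   0
-173   0   0   0   0   0   0   0   3   8   5   0   0   0   0   0   0   0
-169   0   0   0   0   0   0   0   0   0   0   0   0   0   0   0   0   0
-165   0   0   0   0   0   0   0   0   0   0   0   0   0   0   0   0   0
-161   0   0   0   0   0   0   0   0   0   0   0   0   0   0   0   0   0
```

```bash
python3 -m handwheel '.04 -.16 -.3 0 1;0 0 -.5 0 1;0 0 -.5 0 1;0 0 -.5 0 1;0 0 -.5 0 1;0 0 -.35 0 1;0 0 -.2 0 1;0 0 0 0 1;0 0 0 0 1';python3 -m handwheel '0 0 -.05 0 1;0 0 0 0 1;0 0 0 0 1'
```

```text
clock: 11.43
eef_pos: [576.8, -212.6, 74.3]
eef_rot: [-3.141, -0.0, 1.662]
wrist_force: [0.7, -0.5, -1.0]
finger_gap: 53.2
finger_force: 24.8
clock: 11.68
eef_pos: [577.0, -212.7, 72.9]
eef_rot: [3.141, 0.001, 1.662]
wrist_force: [0.2, 0.2, -0.2]
finger_gap: 52.9
finger_force: 24.8
```

```bash
python3 -m handwheel '0 .02 -.06 0 1;0 0 0 0 1;0 0 0 0 1';python3 -m handwheel '0 0 -.05 0 1;0 0 0 0 1;0 0 0 0 1'
```

```text
clock: 11.93
eef_pos: [576.7, -211.8, 69.9]
eef_rot: [-3.142, -0.0, 1.662]
wrist_force: [1.0, 0.3, -0.6]
finger_gap: 53.1
finger_force: 24.8
clock: 12.18
eef_pos: [576.9, -212.0, 68.4]
eef_rot: [3.141, 0.0, 1.662]
wrist_force: [-2.2, 0.3, 4.8]
finger_gap: 52.9
finger_force: 24.8
```

```bash
python3 -m handwheel '0 0 0 0 .35;0 0 0 0 .25;0 0 0 0 .2;0 0 0 0 .15;0 0 0 0 .15';python3 -m handwheel '0 0 .3 0 .15;0 0 .6 0 .15;0 0 .7 0 .15;0 0 .7 0 .15;0 0 .6 0 .15;-.5 .6 .2 0 .15;-.6 .6 0 0 .15;-.6 .6 0 0 .15;-.6 .6 0 0 .15;0 0 0 0 .15;0 0 0 0 .15'; python3 look.py top6.png
```

```text
clock: 12.6
eef_pos: [576.7, -211.8, 67.7]
eef_rot: [-3.141, -0.0, 1.662]
wrist_force: [0.8, -1.2, -0.5]
finger_gap: 79.2
finger_force: 0.0
clock: 13.52
eef_pos: [484.5, -115.2, 193.4]
eef_rot: [3.14, 0.001, 1.663]
wrist_force: [-0.0, -0.4, 0.6]
finger_gap: 79.8
finger_force: 0.0
121 (np.int32(13), np.int32(20)) mean108 [620.7  67.5 108. ] box100 [624.2  68.1 100. ] z 113.0
184 (np.int32(10), np.int32(32)) mean108 [595.8 471.4 108. ] box100 [600.4 476.5 100. ] z 112.7
132 (np.int32(13), np.int32(20)) mean108 [593.3 354.9 108. ] box100 [597.7 359.2 100. ] z 112.1
258 (np.int32(26), np.int32(38)) mean108 [496.2 473.9 108. ] box100 [500.7 492.8 100. ] z 112.6
red [669.  219.5 151.4] 343
```

View pics/top6.png

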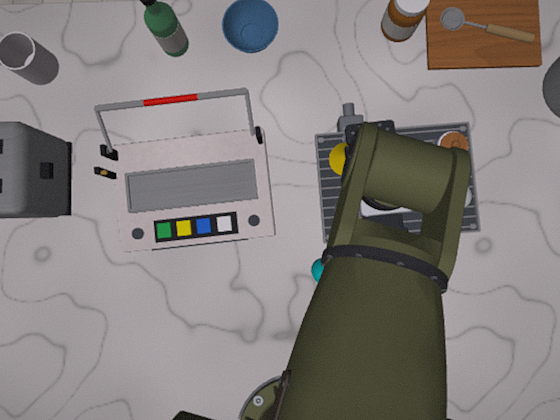

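```bash
cat > wl.py <<'E'
from h import *
p,d,K,T=shot('wrist');W=wcloud(d,K,T);Z=W[...,2]
hsv=cv2.cvtColor(p,cv2.COLOR_RGB2HSV)
M=((Z>99)&(Z<114)&(hsv[...,1]<60)).astype(np.uint8)
n,l,s,c=cv2.connectedComponentsWithStats(M)
for k in range(1,n):
    if s[k,4]>300:
        P=W[l==k]; print(s[k,4],'mid',((P.min(0)+P.max(0))/2).round(1),'size',np.ptp(P,0).round(1),'zmax',P[:,2].max().round(1))
print(read_state()['eef_pos'].round(1))
E
python3 wl.py; python3 - <<'E'
from h import *
i=camera_info('top');K=np.array(i['intrinsics']);T=np.array(i['world_from_camera'])
C=[onplane(u,v,56,K,T) for u,v in[(126,179),(254,160),(257,200),(130,212)]];print(np.round(C,1),np.mean(C,0))
E
```

```text
485 mid [624.1  69.  106.4] size [35.9 23.6 14.8] zmax 113.8
2511 mid [ 472.6 -110.2  105.4] size [49.5 50.1 12.9] zmax 111.9
2071 mid [ 483.6 -171.8  105.2] size [50.1 48.6 12.4] zmax 111.4
1254 mid [ 482.6 -256.9  105.4] size [48.5 42.8 12.6] zmax 111.7
[ 485.4 -116.3  192.7]
[[537.1 336.8  56. ]
 [570.3  74.5  56. ]
 [488.6  69.7  56. ]
 [469.5 328.5  56. ]] [516.37191944 202.37369292  56.        ]
```

```bash
python3 -m handwheel '-.32 .12 -.5 0 .2;0 0 -.7 0 .2;0 0 -.7 0 .2;0 0 -.7 0 .2;0 0 -.4 0 .2;0 0 -.2 0 .2;0 0 0 0 .2;0 0 0 0 .2' 30;  python3 -m handwheel '0 0 0 0 1;0 0 0 0 1;0 0 0 0 1;0 0 0 0 1;0 0 0 0 1;0 0 0 0 1;0 0 0 0 1'
```

```text
clock: 14.28
eef_pos: [472.5, -111.5, 64.3]
eef_rot: [3.141, 0.0, 1.662]
wrist_force: [-0.6, 0.5, -0.2]
finger_gap: 75.2
finger_force: 0.0
clock: 14.87
eef_pos: [472.3, -111.1, 64.5]
eef_rot: [3.141, 0.0, 1.662]
wrist_force: [-1.2, -0.5, 6.0]
finger_gap: 51.7
finger_force: 30.0
```

```bash
python3 -m handwheel '0 0 .4 0 1;0 0 .7 0 1;0 0 .7 0 1;0 0 .7 0 1;0 .3 .5 0 1;0 .6 0 0 1;.1 .7 0 0 1;.1 .7 0 0 1;.1 .7 0 0 1;.1 .7 0 0 1;.1 .7 0 0 1;.1 .7 0 0 1';python3 -m handwheel '.1 .7 0 0 1;.1 .7 0 0 1;.1 .7 0 0 1;.1 .7 0 0 1;.1 .7 0 0 1;.02 .7 0 0 1;0 .62 0 0 1;0 0 0 0 1;0 0 0 0 1;0 0 0 0 1'; python3 - <<'E'
from h import *
p,d,K,T=shot('wrist','w7.png');W=wcloud(d,K,T);np.savez('w7.npz',p=p,W=W)
e=read_state();print(e['eef_pos'],e['finger_gap'])
E
```

```text
clock: 15.87
eef_pos: [495.8, 94.4, 183.8]
eef_rot: [-3.141, 0.0, 1.662]
wrist_force: [0.6, -0.4, -0.6]
finger_gap: 51.8
finger_force: 30.0
clock: 16.7
eef_pos: [516.6, 285.2, 183.6]
eef_rot: [-3.141, 0.0, 1.662]
wrist_force: [-0.0, -0.5, -0.3]
finger_gap: 51.7
finger_force: 30.0
[516.72539727 284.94626026 183.71690841] 51.515608303965095
```

View pics/w7.png

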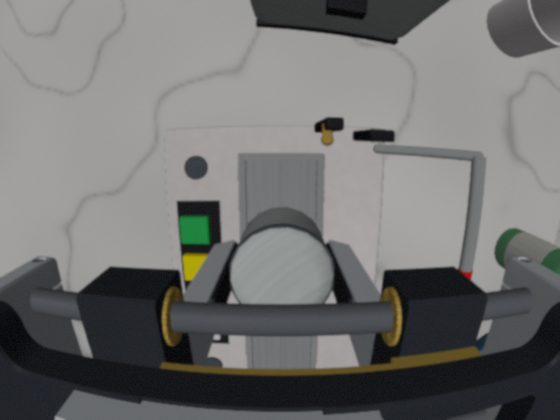

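Wrist view: the canister is held over the tray, whose inner far end is at about (281,155), with its sides at u of roughly 241 and 322. Next I refine the tray from depth.

```bash
python3 - <<'E'
from h import *
W=np.load('w7.npz')['W'];yw=.092;c,s=np.cos(yw),np.sin(yw)
L=(W[...,:2]-[521.7,205.1])@np.array([[c,-s],[s,c]])
Z=W[...,2]
for lo,hi in((80,95),(95,110),(110,122)):
    m=(L[...,1]>lo)&(L[...,1]<hi)&(abs(L[...,0])<60);x=L[m][:,0];z=Z[m]
    print(lo,[(b,round(float(np.median(z[(x>=b)&(x<b+2)])),1)) for b in list(range(-46,-28,2))+list(range(28,46,2)) if ((x>=b)&(x<b+2)).sum()>2])
m=(abs(L[...,0])<20);y=L[m][:,1];z=Z[m]
print([(b,round(float(np.median(z[(y>=b)&(y<b+2)])),1)) for b in range(112,140,2)])
E
```

```text
80 [(-46, 44.5), (-44, 44.4), (-42, 44.5), (-40, 50.2), (-38, 56.3), (-36, 224.6), (-34, 231.2), (-32, 230.9), (-30, 230.5), (28, 232.9), (30, 280.3), (32, 230.8), (34, 232.1), (36, 231.5), (38, 230.3), (40, 227.5), (42, 51.0), (44, 44.5)]
95 [(-46, 305.5), (-44, 305.5), (-42, 305.5), (-40, 305.5), (-38, 305.5), (-36, 305.4), (-34, 305.5), (-32, 305.5), (-30, 305.5), (28, 300.8), (30, 304.9), (32, 305.8), (34, 305.9), (36, 306.0), (38, 305.9), (40, 305.9), (42, 306.1), (44, 306.0)]
110 [(-46, 299.1), (-44, 300.4), (-42, 300.5), (-40, 300.1), (-38, 300.8), (-36, 300.2), (-34, 299.8), (-32, 300.5), (-30, 300.8), (28, 295.8), (30, 298.2), (32, 301.2), (34, 299.7), (36, 300.0), (38, 300.7), (40, 299.8), (42, 300.3), (44, 300.2)]
[(112, 50.3), (114, 50.3), (116, 50.4), (118, 50.4), (120, 50.3), (122, 50.1), (124, 50.1), (126, 50.4), (128, 55.4), (130, 56.0), (132, 55.9), (134, 44.1), (136, 44.4), (138, 44.5)]
```

```bash
python3 -m handwheel '-.06 .33 -.3 0 1;0 0 -.5 0 1;0 0 -.5 0 1;0 0 -.5 0 1;0 0 -.5 0 1;0 0 -.35 0 1;0 0 -.2 0 1;0 0 0 0 1;0 0 0 0 1';python3 -m handwheel '0 0 -.05 0 1;0 0 -.05 0 1;0 0 0 0 1;0 0 0 0 1'
```

```text
clock: 17.5
eef_pos: [514.4, 298.9, 70.0]
eef_rot: [3.142, -0.0, 1.662]
wrist_force: [-0.2, -0.2, -1.0]
finger_gap: 51.6
finger_force: 30.0
clock: 17.83
eef_pos: [514.4, 299.0, 66.2]
eef_rot: [3.141, -0.0, 1.662]
wrist_force: [0.9, -0.8, -0.3]
finger_gap: 51.5
finger_force: 30.0
```

```bash
python3 -m handwheel '0 0 -.03 0 1;0 0 -.02 0 1;0 0 0 0 1;0 0 0 0 1'; python3 -m handwheel '0 0 0 0 .4;0 0 0 0 .35;0 0 0 0 .25;0 0 0 0 .2;0 0 0 0 .2';python3 -m handwheel '0 0 .3 0 .2;0 0 .6 0 .2;0 0 .7 0 .2;0 0 .7 0 .2;0 0 .7 0 .2;-.1 -.7 .1 0 .2;-.1 -.7 0 0 .2;-.1 -.7 0 0 .2;-.1 -.7 0 0 .2;-.1 -.7 0 0 .2;-.1 -.7 0 0 .2;-.1 -.7 0 0 .2'; python3 -m handwheel '0 -.7 0 0 .2;0 -.7 0 0 .2;0 -.5 0 0 .2;0 0 0 0 .2';python3 look.py top8.png
```

```text
clock: 18.17
eef_pos: [514.4, 299.1, 64.5]
eef_rot: [3.141, -0.0, 1.662]
wrist_force: [-2.7, -0.9, 5.6]
finger_gap: 51.3
finger_force: 30.0
clock: 18.58
eef_pos: [514.3, 299.0, 63.8]
eef_rot: [-3.142, 0.0, 1.662]
wrist_force: [0.5, -0.1, 0.2]
finger_gap: 74.3
finger_force: 0.0
clock: 19.58
eef_pos: [486.0, 101.7, 188.9]
eef_rot: [3.141, -0.0, 1.662]
wrist_force: [0.4, 0.2, 0.4]
finger_gap: 75.4
finger_force: 0.0
clock: 19.92
eef_pos: [486.3, 24.2, 188.9]
eef_rot: [3.141, 0.001, 1.659]
wrist_force: [0.2, -0.0, -0.7]
finger_gap: 75.2
finger_force: 0.0
182 (np.int32(9), np.int32(32)) mean108 [596.7 471.5 108. ] box100 [600.4 477.5 100. ] z 112.7
196 (np.int32(32), np.int32(31)) mean108 [ 575.  -294.9  108. ] box100 [ 581.1 -308.5  100. ] z 105.3
129 (np.int32(13), np.int32(20)) mean108 [593.8 354.9 108. ] box100 [597.7 359.2 100. ] z 112.3
242 (np.int32(39), np.int32(29)) mean108 [ 575.4 -202.9  108. ] box100 [ 575.9 -198.6  100. ] z 105.3
592 (np.int32(28), np.int32(27)) mean108 [512.4 293.3 108. ] box100 [513.1 295.4 100. ] z 109.4
264 (np.int32(29), np.int32(40)) mean108 [498.2 473.5 108. ] box100 [502.6 489.9 100. ] z 112.8
621 (np.int32(29), np.int32(27)) mean108 [ 486.2 -313.2  108. ] box100 [ 486.6 -316.7  100. ] z 109.9
616 (np.int32(29), np.int32(28)) mean108 [ 481. -253.  108.] box100 [ 481.2 -256.   100. ] z 110.0
603 (np.int32(28), np.int32(27)) mean108 [ 481.5 -171.3  108. ] box100 [ 482.  -173.5  100. ] z 110.0
red [668.9 219.5 151.3] 343
```

```bash
python3 -m handwheel '0 -.7 0 0 .2;0 -.7 0 0 .2;0 -.7 0 0 .2;0 -.7 0 0 .2;0 -.7 0 0 .2;-.1 -.7 0 0 .2;0 -.68 0 0 .2;0 0 0 0 .2;0 0 0 0 .2;0 0 0 0 .2'; python3 wl.py
```

```text
clock: 20.8
eef_pos: [482.6, -167.2, 188.1]
eef_rot: [3.141, -0.0, 1.663]
wrist_force: [-0.2, 0.0, -0.1]
finger_gap: 75.4
finger_force: 0.0
2527 mid [ 483.5 -172.1  105.5] size [50.2 49.5 12.9] zmax 111.9
653 mid [ 481.9 -240.   104.2] size [46.4 19.  10.4] zmax 109.4
1090 mid [ 487.4 -309.1  105.4] size [49.7 35.3 12.7] zmax 111.7
[ 482.6 -167.   188.1]
```

```bash
python3 -m handwheel '.02 -.12 -.5 0 .2;0 0 -.7 0 .2;0 0 -.7 0 .2;0 0 -.7 0 .2;0 0 -.3 0 .2;0 0 -.2 0 .2;0 0 0 0 .2;0 0 0 0 .2' 30;  python3 -m handwheel '0 0 0 0 1;0 0 0 0 1;0 0 0 0 1;0 0 0 0 1;0 0 0 0 1;0 0 0 0 1;0 0 0 0 1'
```

```text
clock: 21.52
eef_pos: [483.6, -172.5, 64.6]
eef_rot: [3.141, 0.0, 1.663]
wrist_force: [0.4, -0.0, -0.1]
finger_gap: 75.3
finger_force: 0.0
clock: 22.1
eef_pos: [483.4, -173.1, 64.4]
eef_rot: [3.141, 0.0, 1.662]
wrist_force: [-0.3, 0.5, 6.8]
finger_gap: 51.9
finger_force: 30.0
```

```bash
python3 -m handwheel '0 0 .4 0 1;0 0 .7 0 1;0 0 .7 0 1;0 0 .7 0 1;0 .3 .5 0 1;0 .6 0 0 1;.1 .7 0 0 1;.1 .7 0 0 1;.1 .7 0 0 1;.1 .7 0 0 1;.1 .7 0 0 1;.1 .7 0 0 1';python3 -m handwheel '.1 .7 0 0 1;.1 .7 0 0 1;.1 .7 0 0 1;.01 .7 0 0 1;0 .7 0 0 1;0 .7 0 0 1;0 .7 0 0 1;0 .24 0 0 1;0 0 0 0 1;0 0 0 0 1'; python3 -m handwheel '0 0 -.3 0 1;0 0 -.5 0 1;0 0 -.5 0 1;0 0 -.5 0 1;0 0 -.5 0 1;0 0 -.35 0 1;0 0 -.2 0 1;0 0 0 0 1;0 0 0 0 1'
```

```text
clock: 23.1
eef_pos: [507.0, 32.3, 183.8]
eef_rot: [-3.141, -0.0, 1.662]
wrist_force: [-0.6, -0.1, -1.2]
finger_gap: 51.6
finger_force: 30.0
clock: 23.93
eef_pos: [519.4, 236.1, 183.5]
eef_rot: [-3.141, 0.0, 1.663]
wrist_force: [0.4, -1.1, -0.3]
finger_gap: 51.4
finger_force: 30.0
clock: 24.68
eef_pos: [519.7, 235.9, 69.9]
eef_rot: [-3.141, 0.0, 1.661]
wrist_force: [0.9, 0.2, -0.3]
finger_gap: 51.6
finger_force: 30.0
```

```bash
python3 -m handwheel '0 0 -.05 0 1;0 0 -.05 0 1;0 0 -.03 0 1;0 0 -.01 0 1;0 0 0 0 1;0 0 0 0 1'; python3 -m handwheel '0 0 0 0 .4;0 0 0 0 .35;0 0 0 0 .25;0 0 0 0 .2;0 0 0 0 .2';python3 -m handwheel '0 0 .3 0 .2;0 0 .6 0 .2;0 0 .7 0 .2;0 0 .7 0 .2;0 0 .7 0 .2;-.1 -.7 .1 0 .2;-.1 -.7 0 0 .2;-.1 -.7 0 0 .2;-.1 -.7 0 0 .2;-.1 -.7 0 0 .2;-.1 -.7 0 0 .2;-.1 -.7 0 0 .2'; python3 -m handwheel '-.1 -.7 0 0 .2;-.1 -.7 0 0 .2;0 -.5 0 0 .2;0 0 0 0 .2';python3 look.py top9.png
```

```text
clock: 25.18
eef_pos: [519.6, 236.7, 64.5]
eef_rot: [3.141, -0.0, 1.662]
wrist_force: [-0.3, 0.8, -0.2]
finger_gap: 51.5
finger_force: 30.0
clock: 25.6
eef_pos: [519.5, 236.6, 64.3]
eef_rot: [3.142, -0.0, 1.662]
wrist_force: [-0.1, -0.1, 0.8]
finger_gap: 74.7
finger_force: 0.0
clock: 26.6
eef_pos: [491.2, 39.3, 189.3]
eef_rot: [3.141, 0.0, 1.662]
wrist_force: [0.7, -0.5, 0.3]
finger_gap: 74.9
finger_force: 0.0
clock: 26.93
eef_pos: [483.4, -38.2, 189.3]
eef_rot: [3.141, 0.001, 1.659]
wrist_force: [0.2, 0.2, 0.4]
finger_gap: 75.5
finger_force: 0.0
186 (np.int32(9), np.int32(32)) mean108 [596.4 471.4 108. ] box100 [600.4 477.5 100. ] z 113.1
200 (np.int32(32), np.int32(31)) mean108 [ 574.8 -294.9  108. ] box100 [ 581.1 -308.5  100. ] z 105.2
142 (np.int32(13), np.int32(21)) mean108 [593.1 355.2 108. ] box100 [596.7 359.2 100. ] z 112.5
164 (np.int32(28), np.int32(28)) mean108 [ 577.9 -213.8  108. ] box100 [ 576.6 -209.1  100. ] z 104.9
585 (np.int32(27), np.int32(28)) mean108 [517.7 232.  108. ] box100 [518.6 234.2 100. ] z 109.4
267 (np.int32(29), np.int32(43)) mean108 [498.6 473.2 108. ] box100 [505.5 489.9 100. ] z 113.0
591 (np.int32(28), np.int32(27)) mean108 [512.4 293.4 108. ] box100 [513.1 295.4 100. ] z 109.6
620 (np.int32(29), np.int32(27)) mean108 [ 486.2 -313.4  108. ] box100 [ 486.6 -316.7  100. ] z 110.1
616 (np.int32(29), np.int32(28)) mean108 [ 480.9 -253.1  108. ] box100 [ 481.2 -256.   100. ] z 110.3
red [669.  219.9 151.2] 344
```

```bash
python3 -m handwheel '0 -.7 0 0 .2;0 -.7 0 0 .2;0 -.7 0 0 .2;0 -.7 0 0 .2;0 -.7 0 0 .2;0 -.7 0 0 .2;0 -.7 0 0 .2;0 -.35 0 0 .2;0 0 0 0 .2;0 0 0 0 .2;0 0 0 0 .2'; python3 wl.py
```

```text
clock: 27.9
eef_pos: [483.8, -244.1, 188.4]
eef_rot: [3.142, -0.0, 1.663]
wrist_force: [-0.9, -0.2, -0.2]
finger_gap: 75.2
finger_force: 0.0
795 mid [ 576.7 -206.2  102.7] size [53.  53.7  7.3] zmax 106.3
2473 mid [ 482.7 -255.   105.7] size [49.  48.5 13.3] zmax 112.3
1474 mid [ 487.7 -307.7  105.5] size [47.9 33.9 13. ] zmax 112.0
[ 483.8 -244.   188.5]
```

```bash
python3 -m handwheel '-.02 -.26 -.5 0 .2;0 0 -.7 0 .2;0 0 -.7 0 .2;0 0 -.7 0 .2;0 0 -.3 0 .2;0 0 -.2 0 .2;0 0 0 0 .2;0 0 0 0 .2' 30;  python3 -m handwheel '0 0 0 0 1;0 0 0 0 1;0 0 0 0 1;0 0 0 0 1;0 0 0 0 1;0 0 0 0 1;0 0 0 0 1'
```

```text
clock: 28.62
eef_pos: [483.4, -255.8, 65.4]
eef_rot: [3.141, 0.001, 1.662]
wrist_force: [-0.6, -0.1, 0.9]
finger_gap: 75.4
finger_force: 0.0
clock: 29.2
eef_pos: [482.9, -256.0, 64.9]
eef_rot: [3.141, 0.0, 1.662]
wrist_force: [-1.9, 1.4, 6.2]
finger_gap: 51.5
finger_force: 30.0
```

```bash
python3 -m handwheel '0 0 .4 0 1;0 0 .7 0 1;0 0 .7 0 1;0 0 .7 0 1;0 .3 .5 0 1;0 .6 0 0 1;.1 .7 0 0 1;.1 .7 0 0 1;.1 .7 0 0 1;.1 .7 0 0 1;.1 .7 0 0 1;.1 .7 0 0 1';python3 -m handwheel '.1 .7 0 0 1;.1 .7 0 0 1;.1 .7 0 0 1;.1 .7 0 0 1;.07 .7 0 0 1;0 .7 0 0 1;0 .7 0 0 1;0 .7 0 0 1;0 .06 0 0 1;0 0 0 0 1;0 0 0 0 1'; python3 -m handwheel '0 0 -.3 0 1;0 0 -.5 0 1;0 0 -.5 0 1;0 0 -.5 0 1;0 0 -.5 0 1;0 0 -.35 0 1;0 0 -.2 0 1;0 0 0 0 1;0 0 0 0 1'
```

```text
clock: 30.2
eef_pos: [506.6, -50.4, 184.2]
eef_rot: [-3.141, -0.0, 1.662]
wrist_force: [0.7, 0.1, -1.1]
finger_gap: 51.3
finger_force: 30.0
clock: 31.12
eef_pos: [525.4, 174.1, 184.0]
eef_rot: [-3.141, 0.0, 1.662]
wrist_force: [-0.2, -0.4, -1.0]
finger_gap: 51.2
finger_force: 30.0
clock: 31.87
eef_pos: [525.8, 173.9, 70.7]
eef_rot: [3.141, 0.0, 1.661]
wrist_force: [0.9, 0.9, -1.5]
finger_gap: 51.4
finger_force: 30.0
```

```bash
python3 -m handwheel '0 0 -.05 0 1;0 0 -.05 0 1;0 0 -.04 0 1;0 0 -.01 0 1;0 0 0 0 1;0 0 0 0 1'; python3 -m handwheel '0 0 0 0 .4;0 0 0 0 .35;0 0 0 0 .25;0 0 0 0 .2;0 0 0 0 .2';python3 -m handwheel '0 0 .3 0 .2;0 0 .6 0 .2;0 0 .7 0 .2;0 0 .7 0 .2;0 0 .7 0 .2;-.1 -.7 .1 0 .2;-.1 -.7 0 0 .2;-.1 -.7 0 0 .2;-.1 -.7 0 0 .2;-.1 -.7 0 0 .2;-.1 -.7 0 0 .2;-.1 -.7 0 0 .2'; python3 -m handwheel '-.1 -.7 0 0 .2;-.1 -.7 0 0 .2;0 -.5 0 0 .2;0 0 0 0 .2';python3 look.py top10.png
```

```text
clock: 32.37
eef_pos: [525.8, 174.6, 64.9]
eef_rot: [3.141, -0.0, 1.662]
wrist_force: [-1.0, -0.4, 6.0]
finger_gap: 51.6
finger_force: 30.0
clock: 32.78
eef_pos: [525.5, 174.6, 64.2]
eef_rot: [-3.141, 0.0, 1.662]
wrist_force: [0.0, -0.5, 0.3]
finger_gap: 74.4
finger_force: 0.0
clock: 33.78
eef_pos: [497.1, -22.7, 189.3]
eef_rot: [3.141, 0.0, 1.662]
wrist_force: [0.3, -0.2, 0.2]
finger_gap: 75.2
finger_force: 0.0
clock: 34.12
eef_pos: [489.3, -100.3, 189.2]
eef_rot: [3.141, 0.001, 1.659]
wrist_force: [0.2, -0.6, -0.7]
finger_gap: 75.1
finger_force: 0.0
198 (np.int32(10), np.int32(32)) mean108 [597.1 471.7 108. ] box100 [600.4 476.5 100. ] z 113.1
132 (np.int32(13), np.int32(20)) mean108 [593.7 354.9 108. ] box100 [597.7 359.2 100. ] z 111.6
585 (np.int32(27), np.int32(28)) mean108 [523.8 170.6 108. ] box100 [525.  172.1 100. ] z 110.0
584 (np.int32(27), np.int32(28)) mean108 [517.7 232.  108. ] box100 [518.6 234.2 100. ] z 109.6
593 (np.int32(28), np.int32(27)) mean108 [512.4 293.3 108. ] box100 [513.1 295.4 100. ] z 109.4
261 (np.int32(30), np.int32(38)) mean108 [497.2 474.  108. ] box100 [500.7 492.8 100. ] z 112.8
537 (np.int32(25), np.int32(27)) mean108 [ 485.7 -316.5  108. ] box100 [ 486.6 -320.5  100. ] z 110.4
red [669.1 219.1 151.4] 342
```

Next is canister 4, near (487.5,-313).

```bash
python3 -m handwheel '0 -.7 0 0 .2;0 -.7 0 0 .2;0 -.7 0 0 .2;0 -.7 0 0 .2;0 -.7 0 0 .2;0 -.7 0 0 .2;0 -.7 0 0 .2;0 -.3 0 0 .2;0 0 0 0 .2;0 0 0 0 .2;0 0 0 0 .2'; python3 wl.py
```

```text
clock: 35.08
eef_pos: [489.8, -303.9, 188.4]
eef_rot: [-3.142, -0.0, 1.663]
wrist_force: [-0.5, -0.4, -0.2]
finger_gap: 75.0
finger_force: 0.0
802 mid [ 576.9 -206.4  102.6] size [53.4 53.4  7.1] zmax 106.1
360 mid [ 581.5 -299.1  103.8] size [54.9 36.   9.5] zmax 108.5
2463 mid [ 488.  -316.6  105.6] size [49.1 50.2 13.1] zmax 112.1
[ 489.9 -303.9  188.5]
```

```bash
python3 -m handwheel '-.05 -.3 -.5 0 .2;0 0 -.7 0 .2;0 0 -.7 0 .2;0 0 -.7 0 .2;0 0 -.3 0 .2;0 0 -.2 0 .2;0 0 0 0 .2;0 0 0 0 .2' 30;  python3 -m handwheel '0 0 0 0 1;0 0 0 0 1;0 0 0 0 1;0 0 0 0 1;0 0 0 0 1;0 0 0 0 1;0 0 0 0 1'
```

```text
clock: 35.8
eef_pos: [488.1, -317.4, 65.5]
eef_rot: [3.141, 0.001, 1.662]
wrist_force: [-0.0, 1.4, 0.2]
finger_gap: 74.9
finger_force: 0.0
clock: 36.38
eef_pos: [487.7, -317.6, 64.9]
eef_rot: [3.141, 0.001, 1.662]
wrist_force: [-1.3, 0.3, 6.0]
finger_gap: 51.7
finger_force: 30.0
```

```bash
python3 -m handwheel '0 0 .4 0 1;0 0 .7 0 1;0 0 .7 0 1;0 0 .7 0 1;0 .3 .5 0 1;0 .6 0 0 1;.1 .7 0 0 1;.1 .7 0 0 1;.1 .7 0 0 1;.1 .7 0 0 1;.1 .7 0 0 1;.1 .7 0 0 1';python3 -m handwheel '.1 .7 0 0 1;.1 .7 0 0 1;.1 .7 0 0 1;.1 .7 0 0 1;.08 .7 0 0 1;0 .7 0 0 1;0 .7 0 0 1;0 .7 0 0 1;0 .06 0 0 1;0 0 0 0 1;0 0 0 0 1'; python3 -m handwheel '0 0 -.3 0 1;0 0 -.5 0 1;0 0 -.5 0 1;0 0 -.5 0 1;0 0 -.5 0 1;0 0 -.35 0 1;0 0 -.2 0 1;0 0 0 0 1;0 0 0 0 1'
```

```text
clock: 37.38
eef_pos: [511.3, -112.0, 184.1]
eef_rot: [-3.141, -0.0, 1.662]
wrist_force: [-0.0, -0.9, -2.6]
finger_gap: 51.7
finger_force: 30.0
clock: 38.3
eef_pos: [530.6, 112.7, 184.0]
eef_rot: [-3.141, 0.0, 1.662]
wrist_force: [0.5, -0.2, -2.1]
finger_gap: 51.4
finger_force: 30.0
clock: 39.05
eef_pos: [531.0, 112.4, 70.6]
eef_rot: [3.141, 0.0, 1.661]
wrist_force: [-0.5, 0.2, -1.1]
finger_gap: 51.8
finger_force: 30.0
```

Place it, then retreat to the free area at the front (x≈400, y≈20) and look.

```bash
python3 -m handwheel '0 0 -.05 0 1;0 0 -.05 0 1;0 0 -.04 0 1;0 0 -.01 0 1;0 0 0 0 1;0 0 0 0 1'; python3 -m handwheel '0 0 0 0 .4;0 0 0 0 .35;0 0 0 0 .25;0 0 0 0 .2;0 0 0 0 .2';python3 -m handwheel '0 0 .3 0 .2;0 0 .6 0 .2;0 0 .7 0 .2;0 0 .7 0 .2;0 0 .7 0 .2;-.5 -.5 .1 0 .5;-.6 -.5 0 0 1;-.6 -.5 0 0 1;-.6 -.5 0 0 1;-.5 -.3 0 0 1;0 0 0 0 1;0 0 0 0 1'; python3 look.py top11.png
```

```text
clock: 39.55
eef_pos: [531.0, 113.0, 64.9]
eef_rot: [3.141, 0.0, 1.662]
wrist_force: [-1.2, -1.6, 5.5]
finger_gap: 51.5
finger_force: 30.0
clock: 39.97
eef_pos: [530.7, 113.0, 64.2]
eef_rot: [-3.141, -0.0, 1.662]
wrist_force: [-0.7, 0.6, 1.2]
finger_gap: 74.6
finger_force: 0.0
clock: 40.97
eef_pos: [418.7, 20.7, 189.4]
eef_rot: [3.14, 0.0, 1.661]
wrist_force: [0.4, -1.0, 0.1]
finger_gap: 31.7
finger_force: 0.0
192 (np.int32(10), np.int32(32)) mean108 [596.4 471.2 108. ] box100 [600.4 476.5 100. ] z 112.8
198 (np.int32(32), np.int32(31)) mean108 [ 575.2 -294.8  108. ] box100 [ 581.1 -308.5  100. ] z 104.5
134 (np.int32(13), np.int32(20)) mean108 [593.3 354.8 108. ] box100 [597.7 359.2 100. ] z 111.7
243 (np.int32(39), np.int32(28)) mean108 [ 575.5 -201.9  108. ] box100 [ 576.9 -198.6  100. ] z 105.6
586 (np.int32(27), np.int32(27)) mean108 [529.  110.6 108. ] box100 [530.5 112.  100. ] z 109.6
584 (np.int32(27), np.int32(28)) mean108 [523.8 170.6 108. ] box100 [525.  172.1 100. ] z 109.5
264 (np.int32(30), np.int32(41)) mean108 [498.6 473.6 108. ] box100 [503.6 490.9 100. ] z 113.2
1165 (np.int32(55), np.int32(28)) mean108 [510.5 270.5 108. ] box100 [511.6 273.1 100. ] z 109.7
red [669.  219.4 151.3] 342
```

View pics/top11.png

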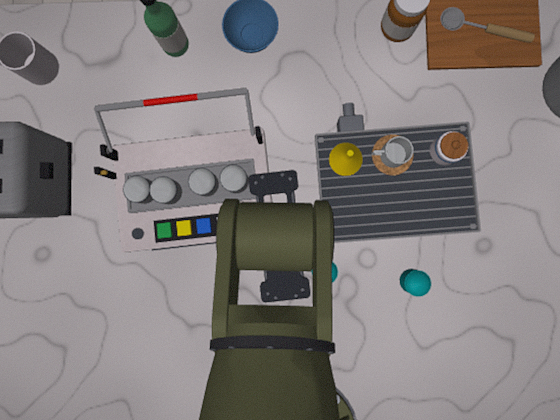

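The top view shows the four canisters in the tray, the cup on the coaster and the bar open. One canister at (163,189) has been knocked along to touch its neighbour at (137,189); I'll check both from closer.

```bash
python3 -m handwheel '.2 .6 0 0 1;.3 .6 0 0 1;.3 .6 0 0 1;.3 .6 0 0 1;.3 .6 0 0 1;.3 .6 0 0 1;.2 .4 0 0 1;0 0 0 0 1;0 0 0 0 1'; python3 - <<'E'
from h import *
p,d,K,T=shot('wrist','w12.png');W=wcloud(d,K,T);Z=W[...,2]
yw=.092;c,s=np.cos(yw),np.sin(yw);L=(W[...,:2]-[522.6,206.2])@np.array([[c,-s],[s,c]])
m=(Z>98)&(Z<114)&(abs(L[...,0])<50)&(abs(L[...,1])<140)
Q=L[m];z=Z[m]
t=m&(Z>108.5);n,l,st,ce=cv2.connectedComponentsWithStats(t.astype(np.uint8))
for k in range(1,n):
    if st[k,4]>60: q=L[l==k];print(st[k,4],'local top',((q.min(0)+q.max(0))/2).round(1),np.ptp(q,axis=0).round(1),Z[l==k].max().round(1))
print('ext',[ (lo,Q[(Q[:,1]>lo)&(Q[:,1]<lo+20)].min(0).round(1),Q[(Q[:,1]>lo)&(Q[:,1]<lo+20)].max(0).round(1)) for lo in range(-130,130,20) if ((Q[:,1]>lo)&(Q[:,1]<lo+20)).sum()>20])
E
```

```text
clock: 41.77
eef_pos: [494.9, 182.1, 187.7]
eef_rot: [-3.141, 0.0, 1.664]
wrist_force: [-0.1, 0.1, -0.3]
finger_gap: 0.1
finger_force: 0.0
568 local top [ 0.3 96.3] [25.6 24.9] 112.2
611 local top [-7.1 46.2] [24.6 26.4] 111.8
566 local top [  0.4 -31. ] [25.2 25.2] 111.8
ext [(-70, array([ -8. , -69.2]), array([ 13.3, -50. ])), (-50, array([-24.4, -49.9]), array([ 25.7, -30. ])), (-30, array([-25.3, -30. ]), array([ 26.9, -10.1])), (-10, array([-11., -10.]), array([12. , -5.2])), (10, array([-24.7,  20.1]), array([12.8, 29.9])), (30, array([-32.9,  30. ]), array([19.2, 50. ])), (50, array([-31.3,  50. ]), array([17.5, 70. ])), (70, array([-24. ,  70.7]), array([24.8, 90. ])), (90, array([-24.9,  90. ]), array([ 25.7, 110. ])), (110, array([-20., 110.]), array([ 19.6, 122.6]))]
```

View pics/w12.png

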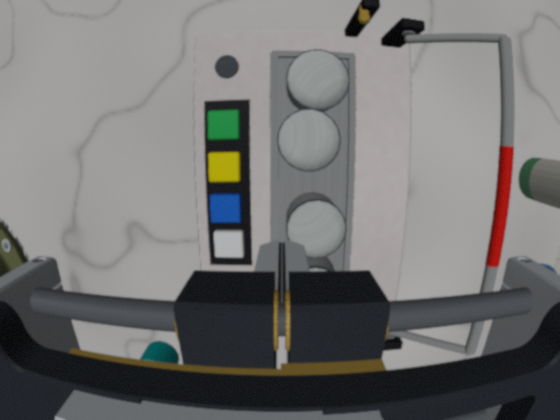

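Wrist view: keys green (223,124), yellow (223,167), blue (225,208), white (228,244). The canisters at (318,80), (308,140) and (316,228) are upright on the floor, the knocked one against the front lip but inside the tray, which is acceptable. Before shutting the bar I check the space behind it.

```bash
python3 - <<'E'
from h import *
W=np.load('top0.npz')['W'];P=W[np.isfinite(W[...,2])]
for src in ('top0','scene0'):
    W=np.load(src+'.npz')['W'];P=W[np.isfinite(W[...,2])]
    m=(P[:,0]>690)&(P[:,0]<850)&(P[:,1]>100)&(P[:,1]<340)&(P[:,2]>60)
    Q=P[m];print(src,len(Q),Q.min(0) if len(Q) else '',Q.max(0) if len(Q) else '')
    for z in (100,150,190,210):
        q=Q[Q[:,2]>z]
        if len(q): print(z,q.min(0).round(),q.max(0).round())
E
```

```text
top0 1200 [811.7908844  217.37745163  60.12855523] [849.85254205 276.66242761 200.02463934]
100 [812. 218. 101.] [850. 277. 200.]
150 [828. 235. 150.] [847. 261. 200.]
190 [829. 238. 190.] [834. 257. 200.]
scene0 812 [820.62981462 216.85707881  60.20217809] [849.98228166 261.07060791 201.80908356]
100 [821. 218. 100.] [850. 261. 202.]
150 [832. 234. 150.] [850. 261. 202.]
190 [832. 234. 190.] [850. 261. 202.]
```

```bash
python3 -m handwheel '.63 .12 .2 0 1;.63 .12 0 0 1;.63 .12 0 0 1;.63 .13 0 0 1;.63 .13 0 0 1;.63 .13 0 0 1;.63 .13 0 0 1;.63 .13 0 0 1;.05 0 0 0 1;0 0 0 0 1;0 0 0 0 1'; python3 -m handwheel '0 0 -.5 0 1;0 0 -.5 0 1;0 0 -.4 0 1;0 0 -.2 0 1;0 0 0 0 1;0 0 0 0 1'
```

```text
clock: 42.73
eef_pos: [697.9, 220.8, 196.1]
eef_rot: [-3.141, 0.0, 1.662]
wrist_force: [-0.4, -0.3, -0.7]
finger_gap: 0.3
finger_force: 0.0
clock: 43.23
eef_pos: [698.2, 221.3, 133.5]
eef_rot: [3.141, -0.0, 1.662]
wrist_force: [0.3, -0.0, 1.5]
finger_gap: 0.5
finger_force: 0.0
```

```bash
python3 -m handwheel '-.3 -.03 0 0 1;-.35 -.03 0 0 1;-.35 -.03 0 0 1;-.35 -.03 0 0 1;-.35 -.03 0 0 1;-.35 -.03 0 0 1;-.35 -.03 0 0 1;-.35 -.03 0 0 1;-.3 -.03 0 0 1;-.2 -.03 0 0 1;-.15 -.02 0 0 1;-.1 -.01 0 0 1'; python3 -m handwheel '0 0 0 0 1;0 0 0 0 1'; python3 - <<'E'
from h import *
for n in('top','scene'):
    p,d,K,T=shot(n,n+'13.png');W=cloud(d,K,T);h=cv2.cvtColor(p,cv2.COLOR_RGB2HSV)
    R=(h[...,1]>120)&((h[...,0]<8)|(h[...,0]>172))&(np.hypot(W[...,0]-570,W[...,1]-210)<140)&(W[...,2]>90)
    print(n,R.sum(),np.nanmedian(W[R],0))
E
```

```text
clock: 44.23
eef_pos: [558.4, 208.2, 133.7]
eef_rot: [3.139, -0.0, 1.662]
wrist_force: [2.6, 0.6, -2.1]
finger_gap: 0.6
finger_force: 1.4
clock: 44.4
eef_pos: [558.6, 208.2, 132.8]
eef_rot: [3.141, -0.0, 1.662]
wrist_force: [-0.2, 0.0, 0.2]
finger_gap: 0.4
finger_force: 0.0
top 127 [540.13477042 173.32570958 155.40262664]
scene 106 [546.24494692 186.37499537 155.43431868]
```

```bash
python3 -m handwheel '.2 0 .2 0 1;0 0 .6 0 1;0 0 .6 0 1;-.4 -.02 0 0 1;-.58 -.02 0 0 1;0 0 0 0 1;0 0 0 0 1;0 0 -.3 0 1;0 0 -.2 0 1;0 0 0 0 1;0 0 0 0 1'; python3 -m handwheel '0 0 -.1 0 1;0 0 -.1 0 1;0 0 -.1 0 1;0 0 -.1 0 1;0 0 0 0 1;0 0 0 0 1'
```

```text
clock: 45.42
eef_pos: [527.3, 206.5, 167.7]
eef_rot: [-3.14, 0.0, 1.662]
wrist_force: [-0.6, 0.0, 0.3]
finger_gap: 0.5
finger_force: 0.0
clock: 45.92
eef_pos: [527.0, 206.6, 152.0]
eef_rot: [-3.141, 0.0, 1.662]
wrist_force: [0.2, 0.3, -0.7]
finger_gap: 0.7
finger_force: 0.0
```

```bash
python3 -m handwheel '0 0 -.1 0 1;0 0 -.1 0 1;0 0 -.1 0 1;0 0 -.1 0 1;0 0 0 0 1'; python3 -m handwheel '0 0 -.06 0 1;0 0 -.06 0 1;0 0 -.06 0 1;0 0 0 0 1;0 0 0 0 1'
```

```text
clock: 46.33
eef_pos: [518.4, 205.9, 135.8]
eef_rot: [-3.119, 0.002, 1.663]
wrist_force: [-72.3, -11.1, 41.5]
finger_gap: 0.5
finger_force: 40.4
clock: 46.75
eef_pos: [514.1, 205.5, 126.8]
eef_rot: [-3.107, 0.004, 1.664]
wrist_force: [-98.7, -13.6, 44.2]
finger_gap: 0.2
finger_force: 49.8
```

High side force, so the bar is wedged against the fingers. I'll back out the way I came.

```bash
python3 -m handwheel '-.1 0 .1 0 1;-.1 0 .1 0 1;-.1 0 .1 0 1;0 0 .2 0 1;0 0 0 0 1'; python3 - <<'E'
from h import *
for n in('top','scene'):
    p,d,K,T=shot(n,n+'14.png');W=cloud(d,K,T);h=cv2.cvtColor(p,cv2.COLOR_RGB2HSV)
    R=(h[...,1]>120)&((h[...,0]<8)|(h[...,0]>172))&(np.hypot(W[...,0]-570,W[...,1]-210)<140)&(W[...,2]>90)
    print(n,R.sum(),np.nanmedian(W[R],0),np.percentile(W[R][:,2],[5,95]))
E
```

```text
clock: 47.17
eef_pos: [516.0, 206.8, 150.9]
eef_rot: [3.139, -0.001, 1.662]
wrist_force: [0.5, 0.2, 0.6]
finger_gap: 0.4
finger_force: 0.0
top 157 [528.64922797 176.78924212 139.80498273] [134.89972645 255.01001689]
scene 173 [533.65902036 202.95690631 139.19382815] [134.85935101 141.82495932]
```

View pics/scene14.png

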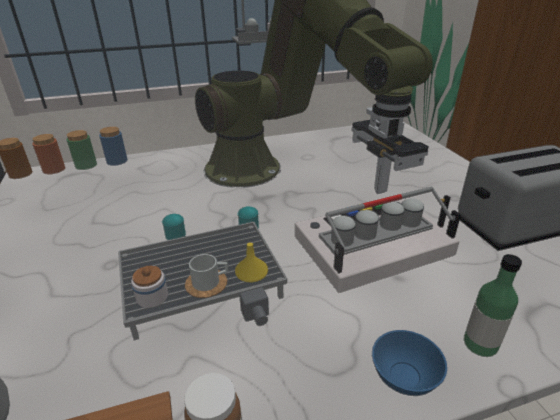

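The scene view shows the canisters in place, the red bar at (382,200) low but not shut, and the fingers in front of it. I'll recentre directly above the bar and press along its arc.

```bash
python3 -m handwheel '0 0 .1 0 1;.16 0 0 0 1;.17 0 0 0 1;0 0 0 0 1;0 0 0 0 1;0 0 -.15 0 1;0 0 0 0 1;0 0 0 0 1'; python3 -m handwheel '0 0 -.08 0 1;0 0 0 0 1;0 0 0 0 1'
```

```text
clock: 47.93
eef_pos: [528.0, 206.5, 146.5]
eef_rot: [-3.141, 0.0, 1.662]
wrist_force: [-0.9, -0.6, -0.3]
finger_gap: 0.4
finger_force: 0.0
clock: 48.18
eef_pos: [528.2, 206.6, 143.7]
eef_rot: [-3.141, 0.0, 1.662]
wrist_force: [0.2, 0.8, -0.7]
finger_gap: 0.0
finger_force: 0.0
```

```bash
python3 -m handwheel '0 0 -.08 0 1;0 0 0 0 1;0 0 0 0 1'; python3 -m handwheel '-.03 0 -.07 0 1;0 0 0 0 1;0 0 0 0 1'
```

```text
clock: 48.43
eef_pos: [528.2, 206.6, 140.5]
eef_rot: [-3.141, 0.0, 1.662]
wrist_force: [-0.7, 0.1, 0.1]
finger_gap: 0.3
finger_force: 0.0
clock: 48.68
eef_pos: [527.0, 206.6, 137.7]
eef_rot: [-3.141, 0.0, 1.662]
wrist_force: [0.2, 0.0, -0.9]
finger_gap: 0.4
finger_force: 0.0
```

```bash
python3 -m handwheel '0 0 -.05 0 1;0 0 0 0 1;0 0 0 0 1'; python3 - <<'E'
from h import *
yw=.092;c,s=np.cos(yw),np.sin(yw)
for n in('wrist','scene','top'):
    p,d,K,T=shot(n,n+'15.png');W=(wcloud if n=='wrist' else cloud)(d,K,T);h=cv2.cvtColor(p,cv2.COLOR_RGB2HSV)
    L=(W[...,:2]-[522.6,206.2])@np.array([[c,-s],[s,c]])
    R=(h[...,1]>100)&((h[...,0]<8)|(h[...,0]>172))&(abs(L[...,0])<40)&(abs(L[...,1])<60)&(W[...,2]>100)&(W[...,2]<160)
    if R.sum()>5:
        q=np.c_[L[R],W[R][:,2]];print(n,R.sum(),np.percentile(q,[3,50,97],axis=0).round(1).tolist())
E
```

```text
clock: 48.93
eef_pos: [527.1, 206.5, 135.7]
eef_rot: [-3.141, 0.0, 1.662]
wrist_force: [0.4, 0.4, 0.3]
finger_gap: 0.4
finger_force: 0.0
wrist 1565 [[-1.9, 8.1, 131.8], [3.9, 29.0, 134.7], [9.5, 49.2, 140.6]]
scene 178 [[3.2, -48.7, 127.3], [9.4, -4.7, 133.2], [12.2, 45.9, 136.5]]
top 136 [[-3.4, -49.0, 128.6], [1.1, -30.4, 133.5], [6.7, -12.3, 136.3]]
```

```bash
python3 -m handwheel '-.02 0 -.05 0 1;0 0 0 0 1;0 0 0 0 1'; python3 -m handwheel '-.02 0 -.05 0 1;0 0 0 0 1;0 0 0 0 1'; python3 -m handwheel '-.02 0 -.05 0 1;0 0 0 0 1;0 0 0 0 1'
```

```text
clock: 49.33
eef_pos: [526.2, 206.5, 133.7]
eef_rot: [-3.141, 0.0, 1.662]
wrist_force: [0.4, -0.3, -0.2]
finger_gap: 0.5
finger_force: 0.0
clock: 49.58
eef_pos: [525.4, 206.6, 131.7]
eef_rot: [-3.141, 0.0, 1.662]
wrist_force: [0.8, -0.1, -1.1]
finger_gap: 0.4
finger_force: 0.0
clock: 49.83
eef_pos: [524.6, 206.6, 129.7]
eef_rot: [-3.141, 0.0, 1.662]
wrist_force: [0.4, -0.2, 0.0]
finger_gap: 0.5
finger_force: 0.0
```

```bash
python3 -m handwheel '-.02 0 -.05 0 1;0 0 0 0 1;0 0 0 0 1'; python3 -m handwheel '-.01 0 -.04 0 1;0 0 0 0 1;0 0 0 0 1'; python3 - <<'E'
from h import *
yw=.092;c,s=np.cos(yw),np.sin(yw)
for n in('wrist','scene','top'):
    p,d,K,T=shot(n,n+'16.png');W=(wcloud if n=='wrist' else cloud)(d,K,T);h=cv2.cvtColor(p,cv2.COLOR_RGB2HSV)
    L=(W[...,:2]-[522.6,206.2])@np.array([[c,-s],[s,c]])
    R=(h[...,1]>100)&((h[...,0]<8)|(h[...,0]>172))&(abs(L[...,0])<40)&(abs(L[...,1])<60)&(W[...,2]>100)&(W[...,2]<160)
    if R.sum()>5:
        q=np.c_[L[R],W[R][:,2]];print(n,R.sum(),np.percentile(q,[3,50,97],axis=0).round(1).tolist())
E
```

```text
clock: 50.08
eef_pos: [523.8, 206.6, 127.7]
eef_rot: [-3.141, 0.0, 1.662]
wrist_force: [0.6, -0.3, 0.6]
finger_gap: 0.7
finger_force: 0.0
clock: 50.33
eef_pos: [523.9, 206.6, 127.2]
eef_rot: [3.14, -0.0, 1.662]
wrist_force: [-1.7, -1.2, 7.4]
finger_gap: 0.7
finger_force: 4.0
wrist 1619 [[-4.8, 8.4, 123.5], [1.3, 28.9, 127.1], [6.9, 49.0, 141.1]]
scene 176 [[0.2, -47.6, 119.7], [6.5, -4.6, 125.3], [9.5, 47.6, 128.8]]
top 130 [[-6.3, -49.2, 122.3], [-1.5, -30.4, 125.8], [4.1, -11.8, 128.4]]
```

```bash
python3 -m handwheel '0 0 -.03 0 1;0 0 0 0 1;0 0 0 0 1';python3 -m handwheel '0 0 .1 0 1;0 0 .3 0 1;0 0 .6 0 1;-.4 -.4 .2 0 1;-.5 -.5 0 0 1;-.5 -.5 0 0 1;-.5 -.5 0 0 1;-.5 -.5 0 0 1;0 -.5 0 0 1;0 -.5 0 0 1;0 0 0 0 1;0 0 0 0 1'; python3 - <<'E'
from h import *
yw=.092;c,s=np.cos(yw),np.sin(yw)
for n in('scene','top'):
    p,d,K,T=shot(n,n+'17.png');W=(wcloud if n=='wrist' else cloud)(d,K,T);h=cv2.cvtColor(p,cv2.COLOR_RGB2HSV)
    L=(W[...,:2]-[522.6,206.2])@np.array([[c,-s],[s,c]])
    R=(h[...,1]>100)&((h[...,0]<8)|(h[...,0]>172))&(abs(L[...,0])<40)&(abs(L[...,1])<60)&(W[...,2]>100)&(W[...,2]<160)
    if R.sum()>5:
        q=np.c_[L[R],W[R][:,2]];print(n,R.sum(),np.percentile(q,[3,50,97],axis=0).round(1).tolist())
    v,u=(190,240) if n=='scene' else (120,80)
    v0,u0=(150,270) if n=='scene' else (110,80)
    cv2.imwrite(f'pics/{n}17c.png',cv2.resize(p[v0:v0+150,u0:u0+200,::-1],None,fx=4,fy=4,interpolation=cv2.INTER_CUBIC))
E
```

```text
clock: 50.73
eef_pos: [524.0, 206.7, 126.9]
eef_rot: [3.14, -0.0, 1.662]
wrist_force: [-6.1, -2.5, 18.1]
finger_gap: 0.5
finger_force: 8.9
clock: 51.73
eef_pos: [427.7, 70.1, 173.7]
eef_rot: [3.141, -0.0, 1.66]
wrist_force: [1.4, 0.4, 0.4]
finger_gap: 0.4
finger_force: 0.0
scene 187 [[0.3, -46.3, 119.6], [5.9, -2.2, 125.8], [9.1, 46.6, 128.5]]
top 335 [[-6.2, -47.4, 120.6], [-1.6, 0.8, 126.0], [4.1, 47.6, 128.9]]
```

View pics/scene17c.png

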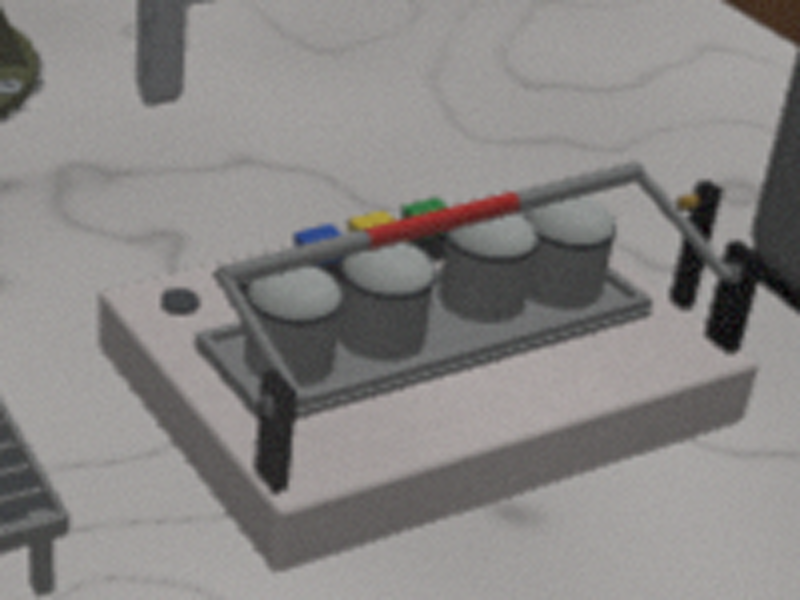

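View pics/top17c.png

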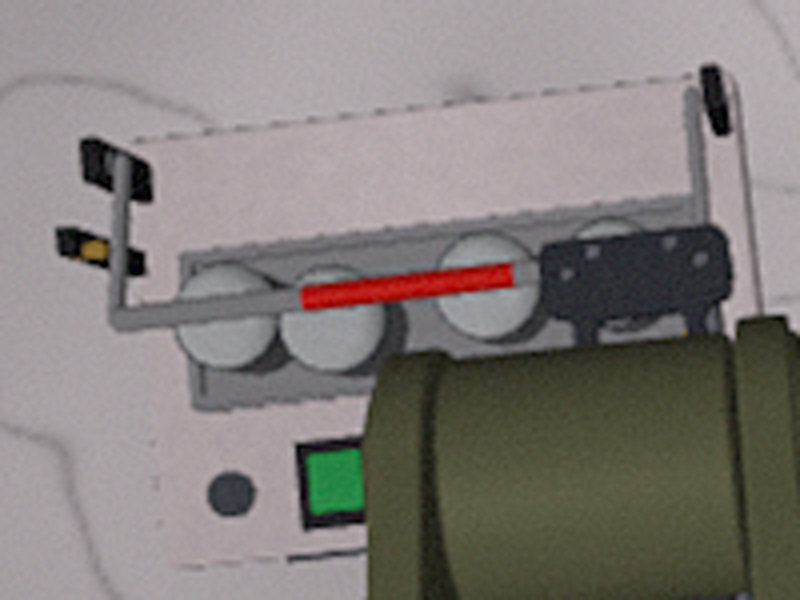

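The keeper stayed shut after release: bar top at about 127 mm, red sleeve at (400,285) in the crop, arm under the brass plunger. All four canisters are upright under the bar. Now the blue key.

```bash
python3 -m handwheel '.05 .5 0 0 1;.05 .6 0 0 1;.05 .6 0 0 1;.1 .6 0 0 1;.04 .4 0 0 1;0 0 0 0 1;0 0 0 0 1;0 0 0 0 1'; python3 -m handwheel '0 0 -.7 0 1;0 0 -.7 0 1;0 0 -.7 0 1;0 0 -.4 0 1;0 0 -.1 0 1;0 0 0 0 1;0 0 0 0 1;0 0 0 0 1'
```

```text
clock: 52.5
eef_pos: [438.9, 178.4, 172.9]
eef_rot: [-3.141, 0.0, 1.663]
wrist_force: [0.4, -0.5, 0.5]
finger_gap: 0.7
finger_force: 0.0
clock: 53.17
eef_pos: [439.8, 178.6, 70.4]
eef_rot: [3.14, -0.0, 1.662]
wrist_force: [-1.0, -0.4, -0.1]
finger_gap: 0.4
finger_force: 0.0
```

```bash
python3 -m handwheel '0 0 -.1 0 1;0 0 -.1 0 1;0 0 -.1 0 1;0 0 -.1 0 1;0 0 0 0 1;0 0 0 0 1;0 0 0 0 1'; python3 -m handwheel '0 0 -.05 0 1;0 0 0 0 1;0 0 0 0 1'; python3 -m handwheel '0 0 -.02 0 1;0 0 0 0 1;0 0 0 0 1'
```

```text
clock: 53.75
eef_pos: [439.4, 178.7, 53.8]
eef_rot: [3.141, -0.0, 1.662]
wrist_force: [-5.1, -1.5, 17.0]
finger_gap: 0.3
finger_force: 8.3
clock: 54.0
eef_pos: [439.6, 178.8, 53.2]
eef_rot: [3.14, -0.0, 1.662]
wrist_force: [-14.2, -5.0, 38.6]
finger_gap: 0.6
finger_force: 19.0
clock: 54.25
eef_pos: [439.7, 178.8, 53.0]
eef_rot: [3.14, -0.0, 1.662]
wrist_force: [-16.8, -6.2, 46.3]
finger_gap: 0.4
finger_force: 23.3
```

Bottomed out. I'll lift straight up, move clear and check.

```bash
python3 -m handwheel '0 0 .3 0 1;0 0 .7 0 1;0 0 .7 0 1;0 0 .7 0 1;0 -.6 .7 0 1;-.2 -.7 0 0 1;-.3 -.7 0 0 1;-.3 -.7 0 0 1;-.3 -.7 0 0 1;-.3 -.7 0 0 1;-.3 -.7 0 0 1;0 0 0 0 1'; python3 -m handwheel '0 0 0 0 1;0 0 0 0 1'; python3 look.py top18.png; python3 - <<'E'
from h import *
for n in('top','scene'):
  p,d,K,T=shot(n,n+'19.png');W=cloud(d,K,T)
  for k,x,y in [('g',431.5,257),('y',435.1,217),('b',439,178),('w',442.6,137.5)]:
    m=(np.hypot(W[...,0]-x,W[...,1]-y)<9)&(W[...,2]<80);print(k,m.sum(),np.nanmedian(W[m][:,2]).round(1) if m.any() else '')
E
```

```text
clock: 55.25
eef_pos: [369.6, -16.3, 174.0]
eef_rot: [-3.141, 0.0, 1.659]
wrist_force: [-0.1, -0.2, 0.5]
finger_gap: 0.4
finger_force: 0.0
clock: 55.42
eef_pos: [371.3, -13.1, 174.2]
eef_rot: [3.142, -0.0, 1.662]
wrist_force: [0.4, -0.4, -0.5]
finger_gap: 0.1
finger_force: 0.0
154 (np.int32(11), np.int32(31)) mean108 [602.2  67.2 108. ] box100 [599.6  66.5 100. ] z 112.8
184 (np.int32(9), np.int32(32)) mean108 [596.8 471.7 108. ] box100 [600.4 477.5 100. ] z 112.8
202 (np.int32(32), np.int32(31)) mean108 [ 575. -295.  108.] box100 [ 581.1 -308.5  100. ] z 105.2
246 (np.int32(40), np.int32(29)) mean108 [ 575.4 -202.1  108. ] box100 [ 575.9 -197.6  100. ] z 105.4
176 (np.int32(13), np.int32(29)) mean108 [574.8 351.7 108. ] box100 [573.1 359.1 100. ] z 111.9
143 (np.int32(24), np.int32(10)) mean108 [546.1 112.1 108. ] box100 [547.  112.8 100. ] z 108.2
147 (np.int32(25), np.int32(10)) mean108 [540.8 172.2 108. ] box100 [542.5 173.9 100. ] z 107.9
148 (np.int32(24), np.int32(10)) mean108 [528.7 298.2 108. ] box100 [529.8 301.3 100. ] z 108.7
270 (np.int32(27), np.int32(14)) mean108 [517.  109.3 108. ] box100 [517.9 112.2 100. ] z 109.0
254 (np.int32(27), np.int32(38)) mean108 [497.2 474.  108. ] box100 [500.7 491.8 100. ] z 113.1
254 (np.int32(27), np.int32(14)) mean108 [511.2 169.2 108. ] box100 [511.4 172.2 100. ] z 108.8
618 (np.int32(54), np.int32(17)) mean108 [500.3 265.7 108. ] box100 [501.  272.1 100. ] z 109.6
red [521.1 206.  125.9] 331
g 63 65.4
y 63 65.3
b 60 54.9
w 64 65.9
g 18 65.9
y 17 66.3
b 0 
w 18 66.2
```

View pics/top19.png

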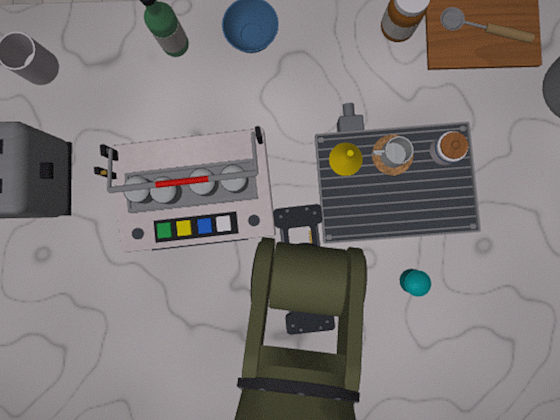

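The picture shows everything in its place. Blue is down (55 mm), white, yellow and green are up (66 mm), the bar is shut over four canisters at (137–233, 180–190), and the cup is on the coaster at (395,153).

```bash
python3 -c "from cell import sign_off;print(sign_off())"
```

```text
the job is handed in; nothing more can be done
None
```

The job is done and handed in: blue key latched with the white one up, all four canisters upright in the tray under the shut keeper bar, the cup on the coaster, and the salt pot and funnel untouched; one canister was knocked during the run and stands against the tray's front lip, and shutting the bar took a second try after the first wedged at about 100 N.

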